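# Lock the scanner post onto its base

### The job

Put the scanner stand of the packing bench together: stand the post that lies in the sloped rest upright on its orange foot on the bench top and let go of it, then take it afresh and slide it all the way down over the steel stub until its foot is flush on the base plate. Turn it there until the red spring button pops out through the hole in its tube, and leave it locked and upright, without shoving the filter, the carton or the ring aside.

Things in the scene. Friction and masses are not known exactly. Their poses are not given: they have to be found in the camera images.
- head (a point): Centre of the loose scanner post's head, a black box 44 x 44 mm, 40 mm long (grasp here). Post: 150 mm long, 0.17 to 0.35 kg; foot collar, tube (32 mm outside, 26 mm bore), head. z runs along the tube from foot to head; the head's flat sides face x and y; window and button hole are on its -x side. It starts 30 degrees from level, foot low, hole uppermost, free air under the head.
- foot (a point): Centre of the underside of the post's orange square foot collar (44 x 44 mm, 20 mm long), 130 mm from the head's centre; axes as head. The post stands by itself on this foot. The bore is open here and flares to 35 mm at the mouth over the lowest 8 mm.
- hole (a point): Centre of the button hole in the post's tube, on its -x side, 40 mm above the foot's underside and 16 mm off the tube's axis; about 10 mm wide and 11 mm high; axes as head.
- rest: Green sloped rest fixed on the bench, 56 mm wide, in which the post lies. Origin on the bench top under its middle; x points level towards its high end, z up. The head's centre starts about 47 mm along x from this origin, 100 mm above the bench, beyond the rest's upper end. A stop at the low end holds the foot; the post lifts out upward.
- seat (a point): Centre of the top face of the dark steel base plate (120 x 120 x 10 mm, fixed on the bench), 10 mm above the bench. z up; a white mark lies on its -x side. A fixed steel stub, 24 mm in diameter, rises 62 mm from here, its top 8 mm tapered to 14 mm. The post is home when its foot rests on the plate: the head's centre is then 130 mm above this point.
- base: The base plate; origin under its centre, axes as seat. The stub was clamped on it by eye: its button looks towards the white mark (-x) give or take 0.5 rad about the vertical, an angle that must be seen or felt for. The post slides on at any angle: its flared foot presses the button in (up to about 15 N) and its bore rides on it.
- button (a joint): Red spring button, 6.4 mm across, sticking 4.7 mm out of the stub 40 mm above the plate. Value in m: 0 = fully out, 0.002 to 0.004 = pressed in by the bore; spring 3 to 5 N. With the post home, turning it until the hole is over the button (within about 0.1 rad) lets it pop out; it then blocks further turning.
- filter_mid (a point): Bystander: centre of a standing blue oil filter, 76 mm in diameter, 88 mm high.
- carton_mid (a point): Bystander: centre of a small cardboard carton, 100 x 70 x 55 mm.
- disc_mid (a point): Bystander: centre of a heavy steel ring lying flat, 110 mm in diameter, 22 mm thick.
Mind the look-alikes: they are no part of the job. Of the things that look like the base, the middle-sized one is meant.

How it is judged:
By the outcome, as a careful person would: the job done as asked, in the order asked, and still so for the second after the job is handed in, with the robot touching nothing.
It also fails if it takes over 72 s, if anything falls off the work surface, if the arm or the gripper's body presses on something with over 40 N, if the wrist force passes 120 N, or if a joint passes its speed limit or range.

### The arm

A 7-joint arm with a two-finger parallel gripper is mounted at the origin on the work surface. World frame = base frame: x ahead of the robot, y to its left, z up, the work surface at z = 0. Lengths are in m, angles in rad, forces in N, time in s.
With the tool pointing down it reaches from about 0.35 to 0.9 m from the base axis. Payload 7.2 kg.
Tool frame: the origin (TCP) lies between the finger pads; the fingertips stand 14 mm ahead of it and the grasp point (between the pads) lies 5 mm behind it; z points along the fingers, y is the line along which they close (so a half turn about z gives the same grasp; the last joint's range is limited). The gripper opens to 85 mm and grips with 20 to 120 N. Pads are 22 mm wide; open, the fingers measure 114 mm over their backs; the gripper's body (76 mm by 85 mm) begins 54 mm behind the grasp point. The pads swing forward as they close: fully open they stand 13 mm farther back than shut.
Start: joints at [1.151, 0.411, -0.013, 1.596, 0.006, 1.134, -0.082], TCP at [0.215, -0.587, 0.245] pointing down, gripper open.
Joint ranges: [-2.95, 2.95], [-0.29, 1.99], [-1.47, 1.44], [0.14, 2.54], [-1.03, 4.17], [0.13, 1.85], [-2.86, 2.86]. Speed limits (rad/s): [2.39, 2.39, 3.01, 3.01, 3.14, 3.14, 3.14].

### API

Orientations are given as a unit quaternion [x, y, z, w].
In Python, from plant import manip, vision, hand_in gives the robot as it stands.
- The arm moves only by the tool carry_out, never from a script. Its argument "deltas" is a list of rows, each a list of 4 numbers: the shift along the tool's x, y, z in cm, then the turn about the tool's z in rad. A call has 1 to 20 rows; each row is the pose to reach, as a shift and turn from the pose commanded when the call began, along the tool's axes at that moment; what a row does not reach only later rows make up. A row lasts 1/10 s, in which the tool goes at most 50 mm and 8.59 degrees, less where a joint would pass 70% of its speed; a pose out of reach is approached as far as the arm can. A call with a gripper value outside its range is refused whole. "jaw" is the closure, from 0 (fully open) to 1 (shut), set as the call begins (left out, the last holds). The fingers move at their own pace and stop on an object; "newtons" is the grip in N (left out, the last holds). Time passes only in rows, so rows that repeat a pose let the fingers close. It gives the time, the measured TCP pose, the force, the opening and the grip force at its end, in the units of the state.
- manip.get_state(): the state, without advancing time (a new reading comes with each control period).
- vision.snapshot(name): name is "scene" or "side" or "wrist"; returns (picture, depth): 384x512x3 uint8, red, green, blue; 384x512 float32, m along the optical axis (not along the pixel's ray), 0 where there is no reading.
- vision.camera_params(name): a dict with "fx", "fy", "cx", "cy" (pixels), "extrinsics" (4x4, takes a point from camera to world coordinates). Camera axes: x right, y up, looking along -z (the intrinsics and any distortion apply to the point x, -y, -z); pixel columns grow to the right and rows downward; lengths in m; the calibration is good to about 2 mm. The wrist camera is an equidistant fisheye: a pixel r from the principal point sees the ray r / f radians off the axis. A picture is of the moment at which its call begins: read the wrist's pose just before it. camera_params takes no time and is no camera call; for the wrist camera it gives the pose at the moment of the call.
- hand_in(): hands the job in; it is judged then, once.
The state is a dict: "clock": time; "joint_positions": joint angles; "qvel": joint speeds; "effort": joint torques, N m; "tool_pos": TCP position; "tcp_rot": TCP orientation; "wrist_force": force on the tool from outside, world axes, zero at the start; "moment": the same for the moment, N m; "finger_gap": finger opening in m; "gripper_force": force on a finger pad.
Only numpy, scipy, OpenCV 4.12 (cv2) and the standard library are available. Lean on these libraries where they do the work, as an engineer would, in place of code of your own. Each camera call takes 0.05 s, during which the arm holds its last target. There are 200 camera calls.

## Working session

There is one attempt and no reset: what is moved stays moved. The work goes in short steps, Python scripts to look and compute and a tool call to move; the robot and the scene stay as the last step left them, time stands still between calls to the robot, and variables do not carry over. Pictures are saved under pics/ and viewed, at most 10 in all, crops included, and the job is handed in when it is done.

Besides the shell and the picture viewer there is one more tool, called after "Emit:" as name(argument=value, ...), one argument or row to a line, values as JSON. carry_out: Moves the arm, as the interface text tells. Its arguments: {"type":"object","properties":{"deltas":{"type":"array"},"jaw":{"type":"number"},"newtons":{"type":"number"}},"required":["deltas"]}

```bash
ls; mkdir -p pics
python3 - <<'E'
from plant import manip, vision
import cv2, numpy as np
s=manip.get_state(); print(s)
ims=[]
for n in ("scene","side"):
    p,d=vision.snapshot(n); np.savez(f"{n}0.npz",p=p,d=d)
    cv2.imwrite(f"pics/{n}0.png",cv2.resize(p[:,:,::-1],(800,600)))
    print(n,vision.camera_params(n))
E
```

```text
pics
{'clock': 0.0, 'joint_positions': array([ 1.15077947,  0.41190527, -0.01272193,  1.59711357,  0.00558484,
        1.1342711 , -0.08219209]), 'qvel': array([ 1.43260982e-04,  1.72045359e-03,  8.14181527e-04,  5.39233719e-04,
       -1.24512154e-03, -3.88072919e-04, -2.92468561e-05]), 'effort': array([ 9.16899376e-05, -6.00626636e+01,  6.82548042e-01, -2.99408466e+01,
        1.38437015e-02,  1.07082288e-02,  6.64211086e-08]), 'tool_pos': array([ 0.21517496, -0.58625795,  0.24442118]), 'tcp_rot': array([ 9.84564515e-01,  1.75020071e-01, -1.94660204e-04, -8.07831396e-04]), 'wrist_force': array([0.79647756, 0.71593786, 0.42521682]), 'moment': array([ 0.01521358, -0.03430509,  0.04582288]), 'gripper_force': 0.0, 'finger_gap': 0.08533364048040179}
scene {'fx': 404.82606179989955, 'fy': 404.82606179989955, 'cx': 252.91300492663785, 'cy': 185.83050115405516, 'extrinsics': array([[ 0.36305307, -0.57472161,  0.73340817,  1.31475207],
       [ 0.93171745,  0.21568481, -0.29220313, -0.32483392],
       [ 0.00975045,  0.78941443,  0.61378318,  0.74838989],
       [ 0.        ,  0.        ,  0.        ,  1.        ]])}
side {'fx': 490.1789066387868, 'fy': 490.1789066387868, 'cx': 253.4788333159372, 'cy': 189.28232386680546, 'extrinsics': array([[-0.98192324,  0.12375949, -0.14321429,  0.35385255],
       [-0.18820698, -0.71882175,  0.66923346,  1.03419049],
       [-0.02012156,  0.68408981,  0.72912019,  1.2241922 ],
       [ 0.        ,  0.        ,  0.        ,  1.        ]])}
```

View pics/scene0.png

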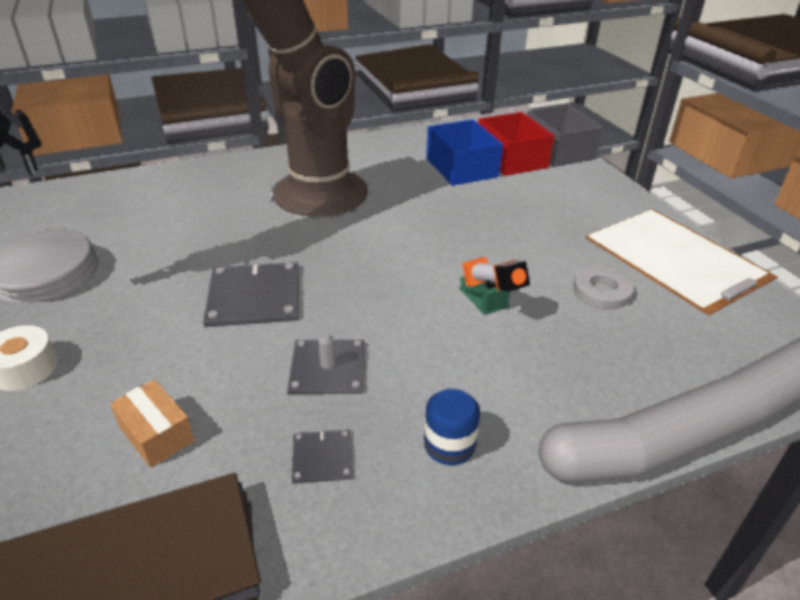

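View pics/side0.png

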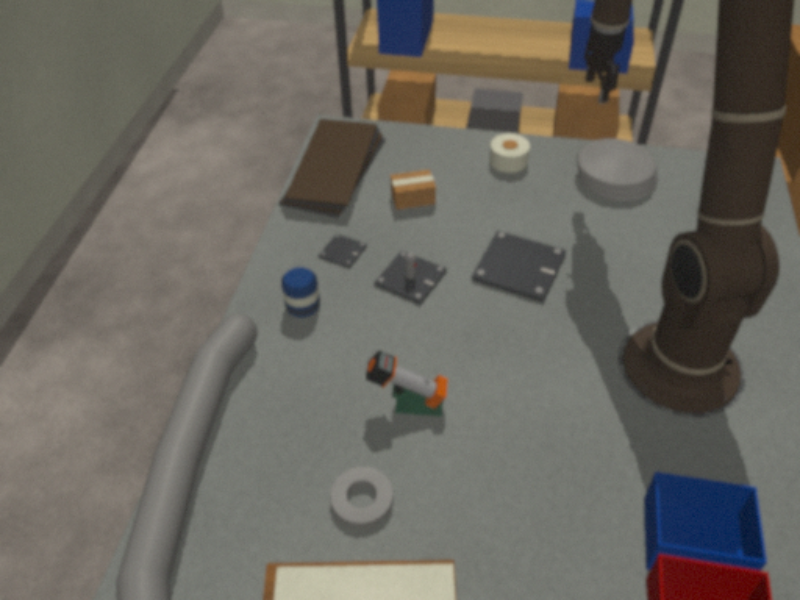

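Plate candidates in the scene view (800 px frame): large bare plate at (254,293), middle-sized with stub at (328,365), small bare plate at (323,455). The middle-sized one with the upright stub fits the description. The post is at (495,275) in its green rest, and the filter is at (452,425). The carton is at (150,420) and the ring at (603,288). The tape roll and disc stack at far left are look-alikes.

```bash
cat > h.py <<'E'
import numpy as np, cv2
from plant import manip, vision
def ray(P,uv):
    uv=np.atleast_2d(uv).astype(float); E=np.array(P["extrinsics"])
    d=np.c_[(uv[:,0]-P["cx"])/P["fx"],-(uv[:,1]-P["cy"])/P["fy"],-np.ones(len(uv))]
    return E[:3,3],d@E[:3,:3].T
def wray(P,uv):  # fisheye
    uv=np.atleast_2d(uv).astype(float); E=np.array(P["extrinsics"])
    a=(uv-[P["cx"],P["cy"]])/[P["fx"],P["fy"]]; r=np.linalg.norm(a,axis=1)+1e-12
    d=np.c_[a[:,0]/r*np.sin(r),-a[:,1]/r*np.sin(r),-np.cos(r)]
    return E[:3,3],d@E[:3,:3].T
def plane(o,d,z): return o+d*((z-o[2])/d[:,2])[:,None]
def tri(o1,d1,o2,d2):
    A=np.c_[d1,-d2]; t=np.linalg.lstsq(A,o2-o1,rcond=None)[0]
    p,q=o1+t[0]*d1,o2+t[1]*d2; return (p+q)/2,np.linalg.norm(p-q)
def cloud(n,p,d):
    P=vision.camera_params(n); v,u=np.mgrid[:384,:512]
    o,r=ray(P,np.c_[u.ravel(),v.ravel()]); X=o+r*d.reshape(-1,1)
    return X.reshape(384,512,3)
E
python3 - <<'E'
from h import *
for n in ("scene","side"):
    z=np.load(n+"0.npz"); p,d=z["p"],z["d"]; X=cloud(n,p,d); hsv=cv2.cvtColor(p,cv2.COLOR_RGB2HSV)
    def rep(name,m,box):
        u0,v0,u1,v1=[int(b/1.5625) for b in box]; M=np.zeros((384,512),bool); M[v0:v1,u0:u1]=1; M&=m&(d>0)
        Y=X[M]; print(n,name,M.sum(),"med",np.median(Y,0).round(4),"lo",np.percentile(Y,3,0).round(4),"hi",np.percentile(Y,97,0).round(4),"px",np.argwhere(M).mean(0).round(1)[::-1]); return Y
    H,S,V=hsv[...,0],hsv[...,1],hsv[...,2]
    B=dict(scene=dict(post=(440,245,545,325),plate=(280,330,375,400),stub=(312,325,342,372)),side=dict(post=(355,340,460,425),plate=(365,245,455,310),stub=(398,248,424,292)))[n]
    rep("orange",(H<15)&(S>150)&(V>80),B["post"]); rep("black",(V<50),B["post"]); rep("green",(H>60)&(H<95)&(S>80),B["post"])
    hz=X[...,2]
    rep("above60",(hz>.06),B["post"])
    rep("platetop",(V<80)&(hz>.004)&(hz<.016),B["plate"])
    rep("stub",(hz>.03),B["stub"]); rep("stubtop",(hz>.065),B["stub"])
    rep("bench",(hz>-.02)&(hz<.004),B["plate"])
    bigs=dict(scene=dict(filt=(420,385,485,465),cart=(105,375,195,465),ring=(570,262,640,312)),side=dict(filt=(280,265,322,318),cart=(385,165,440,212),ring=(325,462,398,528)))[n]
    for k,b in bigs.items(): rep(k,hz>.012,b)
E
```

```text
scene orange 223 med [0.4861 0.1748 0.0657] lo [0.4617 0.1542 0.0278] hi [0.5949 0.2016 0.1209] px [315.  175.1]
scene black 202 med [0.5807 0.1671 0.1046] lo [0.5369 0.1613 0.0619] hi [0.5972 0.2044 0.1281] px [324.3 177.5]
scene green 351 med [0.5393 0.1646 0.0219] lo [0.4749 0.1495 0.0043] hi [0.5492 0.2051 0.0577] px [311.3 190.1]
scene above60 573 med [0.572  0.1709 0.1006] lo [0.464  0.1607 0.0614] hi [0.5964 0.2041 0.1286] px [320.9 174.8]
scene platetop 23 med [ 0.5796 -0.1089  0.0107] lo [ 0.5676 -0.2205  0.0049] hi [ 0.6189 -0.0989  0.0132] px [214.3 234.8]
scene stub 151 med [ 0.5836 -0.1533  0.0582] lo [ 0.5723 -0.1626  0.0312] hi [ 0.5882 -0.1423  0.0746] px [207.9 221.5]
scene stubtop 54 med [ 0.5808 -0.1526  0.07  ] lo [ 0.571  -0.1623  0.0651] hi [ 0.5872 -0.1421  0.0751] px [207.5 216.4]
scene bench 1056 med [ 0.562  -0.1495  0.0016] lo [ 0.4704 -0.2309 -0.0009] hi [ 0.6561 -0.0615  0.0036] px [209.3 232.3]
scene filt 1403 med [ 0.8125 -0.0403  0.0798] lo [ 0.7694 -0.0672  0.0169] hi [ 0.8302 -0.0029  0.0907] px [288.2 271.5]
scene cart 1636 med [ 0.6398 -0.4256  0.0
[... 768 characters left out ...]
 stub 75 med [ 0.5733 -0.1427  0.0566] lo [ 0.564  -0.1528  0.0318] hi [ 0.5848 -0.1358  0.0731] px [262.1 167.7]
side stubtop 24 med [ 0.5748 -0.1458  0.069 ] lo [ 0.5661 -0.1545  0.0651] hi [ 0.5825 -0.1349  0.0736] px [262.  164.2]
side bench 1562 med [ 0.5819 -0.156  -0.0016] lo [ 0.4788 -0.263  -0.0072] hi [ 0.6819 -0.058   0.0033] px [261.3 176.5]
side filt 612 med [ 0.7824 -0.0068  0.0748] lo [ 0.7532 -0.051   0.016 ] hi [0.8197 0.01   0.0889] px [191.9 185.8]
side cart 540 med [ 0.6143 -0.4089  0.0501] lo [ 0.5638 -0.4612  0.0152] hi [ 0.6657 -0.3774  0.0584] px [264.  119.7]
side ring 968 med [0.5604 0.4069 0.0201] lo [0.5126 0.3551 0.014 ] hi [0.6099 0.454  0.0249] px [231.1 317.3]
```

Run:
```python
import numpy as np,cv2
a=np.load("scene0.npz")["p"][205:255,180:240]; b=np.load("scene0.npz")["p"][155:205,285:345]
c=np.load("side0.npz")["p"][155:195,235:290]; e=np.load("side0.npz")["p"][220:270,228:292]
f=lambda x:cv2.resize(x[:,:,::-1],(400,300),interpolation=cv2.INTER_CUBIC)
cv2.imwrite("pics/crop.png",np.vstack([np.hstack([f(a),f(b)]),np.hstack([f(c),f(e)])]))
```

```text
(no output)
```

View pics/crop.png

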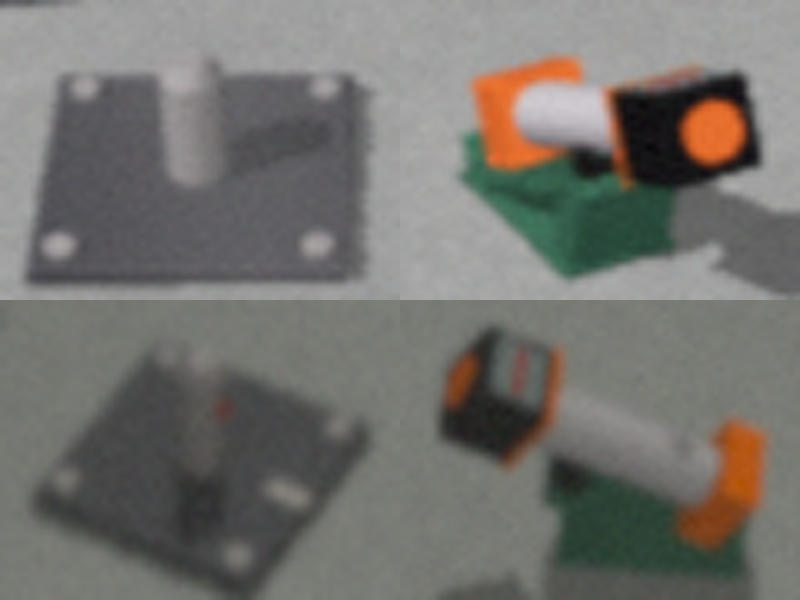

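The crop confirms it. The middle plate carries the stub with its red button, and its white mark faces the robot. The post lies foot low with its head towards +x. Next I'll look at the stub with the wrist camera.

```bash
cat >> h.py <<'E'
from scipy.spatial.transform import Rotation as Ro
def go(x,y,z,yaw=None):
    "shift in tool cm and turn for a world target; yaw = direction of tool x"
    s=manip.get_state(); R=Ro.from_quat(s["tcp_rot"]).as_matrix()
    d=R.T@(np.array([x,y,z])-s["tool_pos"])*100; y0=np.arctan2(R[1,0],R[0,0])
    print("delta cm",d.round(2),"yaw now",round(y0,4),"turn",None if yaw is None else round((y0-yaw+np.pi)%(2*np.pi)-np.pi,3),"q7",s["joint_positions"][6].round(2),"t",s["clock"])
E
python3 -c "
from h import *
go(.46,-.15,.28,0)"
```

```text
delta cm [ 38.02 -32.53  -3.5 ] yaw now 0.3518 turn 0.352 q7 -0.08 t 0.1
```

Emit:
carry_out(
  deltas=[
    [38,-32.5,-3.5,0.35],
    [38,-32.5,-3.5,0.35],
    [38,-32.5,-3.5,0.35],
    [38,-32.5,-3.5,0.35],
    [38,-32.5,-3.5,0.35],
    [38,-32.5,-3.5,0.35],
    [38,-32.5,-3.5,0.35],
    [38,-32.5,-3.5,0.35],
    [38,-32.5,-3.5,0.35],
    [38,-32.5,-3.5,0.35],
    [38,-32.5,-3.5,0.35],
    [38,-32.5,-3.5,0.35],
    [38,-32.5,-3.5,0.35],
  ],
  jaw=0,
  newtons=20,
)

```text
clock: 1.4
tool_pos: [0.4593, -0.1518, 0.2799]
tcp_rot: [1.0, 0.0, -0.001, 0.0]
wrist_force: [-0.4, 0.3, -0.2]
finger_gap: 0.0856
gripper_force: 0.0
```

Run:
```python
from h import *
import pickle
s=manip.get_state(); print(s["clock"],s["tool_pos"],s["joint_positions"].round(2))
P=vision.camera_params("wrist"); p,d=vision.snapshot("wrist"); pickle.dump((P,p,d),open("w1.pkl","wb"))
print(P)
cv2.imwrite("pics/w1.png",cv2.resize(p[:,:,::-1],(800,600),interpolation=cv2.INTER_CUBIC))
```

```text
1.4 [ 0.45934596 -0.15182436  0.27990035] [ 0.45  0.15 -0.26  1.87  0.04  1.13 -1.4 ]
{'fx': 297.3186396354542, 'fy': 297.3186396354542, 'cx': 257.55119010546343, 'cy': 191.66868600147495, 'extrinsics': array([[ 6.16809721e-04,  9.60619397e-01,  2.77866864e-01,
         5.29732045e-01],
       [-9.99999164e-01,  2.76838722e-04,  1.26273624e-03,
        -1.50658325e-01],
       [ 1.13608462e-03, -2.77867411e-01,  9.60618765e-01,
         4.08083241e-01],
       [ 0.00000000e+00,  0.00000000e+00,  0.00000000e+00,
         1.00000000e+00]])}
```

View pics/w1.png

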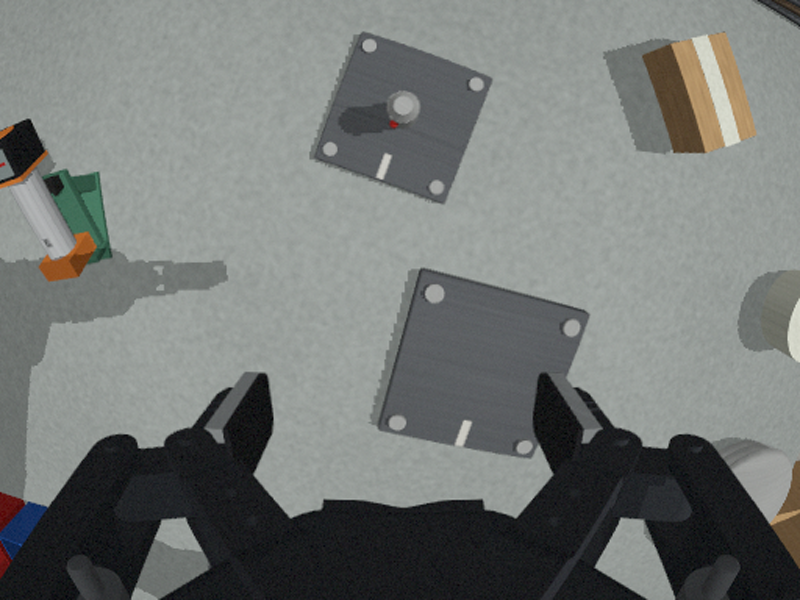

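The wrist view shows the middle plate at (403,117), stub top at (403,106), the red button at (393,125) and the white mark at (384,166). The post is at the left edge, head (20,155) and foot (68,260).

```bash
cat >> h.py <<'E'
import pickle
def wsnap(name):
    P=vision.camera_params("wrist"); p,d=vision.snapshot("wrist"); pickle.dump((P,p,d),open(name+".pkl","wb")); return P,p,d
def wload(name): return pickle.load(open(name+".pkl","rb"))
def wcloud(P,d):
    v,u=np.mgrid[:384,:512]; o,r=wray(P,np.c_[u.ravel(),v.ravel()])
    f=-np.array(P["extrinsics"])[:3,2]; dep=r@f
    return (o+r/dep[:,None]*d.reshape(-1,1)).reshape(384,512,3)
E
python3 - <<'E'
from h import *
P,p,d=wload("w1"); X=wcloud(P,d)
hsv=cv2.cvtColor(p,cv2.COLOR_RGB2HSV).astype(int); H,S,V=hsv[...,0],hsv[...,1],hsv[...,2]
# plate
box=np.zeros((384,512),bool); box[15:135,190:325]=1
m=(box&(X[...,2]>.006)&(X[...,2]<.016)).astype(np.uint8)
m2=(box&(V<105)).astype(np.uint8); m2=cv2.morphologyEx(m2,cv2.MORPH_OPEN,np.ones((3,3)))
n,l,st,c=cv2.connectedComponentsWithStats(m2); k=1+np.argmax(st[1:,4]); 
pts=np.argwhere(l==k)[:,::-1]; o,r=wray(P,pts); W=plane(o,r,.01)
rc=cv2.minAreaRect((W[:,:2]*1000).astype(np.float32)); print("plate",rc)
# stub by height
s=box&(X[...,2]>.062); print("stub pts",s.sum(),X[s].mean(0),np.percentile(X[s],[2,98],axis=0))
uv=np.argwhere(s)[:,::-1]; print("stub px",uv.mean(0)); o,r=wray(P,uv.mean(0)); print(plane(o,r,.072))
red=box&((H<8)|(H>172))&(S>130)&(V>60); uv=np.argwhere(red)[:,::-1]; print("red",len(uv),uv.mean(0)*1.5625); o,r=wray(P,uv.mean(0)); print(plane(o,r,.05),X[red].mean(0))
wm=np.zeros_like(box); wm[93:118,236:256]=1; wm&=V>165; uv=np.argwhere(wm)[:,::-1]; o,r=wray(P,uv.mean(0)); print("mark",uv.mean(0)*1.5625,plane(o,r,.01))
go(.51,.185,.30,0)
E
```

```text
plate ((575.9955444335938, -150.59783935546875), (119.74138641357422, 119.90814971923828), 69.95178985595703)
stub pts 395 [ 0.56803095 -0.15104262  0.12383494] [[ 0.52973204 -0.16168929  0.06330591]
 [ 0.58668942 -0.14132786  0.40808324]]
stub px [258.96455696  68.5721519 ]
[[ 0.57451046 -0.15257865  0.072     ]]
red 18 [392.79513889 123.4375    ]
[[ 0.56472532 -0.14376286  0.05      ]] [ 0.56449996 -0.14380814  0.05230601]
mark [382.92100694 165.99392361] [[ 0.53208512 -0.1346174   0.01      ]]
delta cm [  5.06 -33.72  -2.02] yaw now -0.0005 turn -0.001 q7 -1.4 t 1.45
```

Emit:
carry_out(
  deltas=[
    [-2,-33.5,-2,0],
    [-2,-33.5,-2,0],
    [-2,-33.5,-2,0],
    [-2,-33.5,-2,0],
    [-2,-33.5,-2,0],
    [-2,-33.5,-2,0],
    [-2,-33.5,-2,0],
    [-2,-33.5,-2,0],
    [-2,-33.5,-2,0],
    [-2,-33.5,-2,0],
  ],
)

```text
clock: 2.45
tool_pos: [0.44, 0.182, 0.2999]
tcp_rot: [1.0, -0.001, -0.0, 0.001]
wrist_force: [0.5, 0.1, 1.0]
finger_gap: 0.0856
gripper_force: 0.0
```

Run:
```python
from h import *
P,p,d=wsnap("w2"); X=wcloud(P,d); E=P["extrinsics"]
hsv=cv2.cvtColor(p,cv2.COLOR_RGB2HSV).astype(int); H,S,V=hsv[...,0],hsv[...,1],hsv[...,2]
ok=(d>0)&(np.abs(X[...,0]-.51)<.12)&(np.abs(X[...,1]-.19)<.09)
# tube: light, grey, above bench
for n,m in dict(tube=(S<60)&(V>110)&(X[...,2]>.06),orange=(H<15)&(S>150)&(X[...,2]>.02),black=(V<60)&(X[...,2]>.07),green=(H>60)&(H<95)&(S>80)).items():
    m=m&ok; Y=X[m]; uv=np.argwhere(m)[:,::-1]
    print(n,m.sum(),uv.mean(0).round(1),"mean",Y.mean(0).round(4),np.percentile(Y,[2,98],axis=0).round(4).tolist())
    q=Y[:,:2]-Y[:,:2].mean(0); w=np.linalg.svd(q,full_matrices=False)[2][0]; print("  dir deg",np.degrees(np.arctan2(w[1],w[0])).round(2), cv2.minAreaRect((Y[:,:2]*1000).astype(np.float32)))
cv2.imwrite("pics/w2.png",cv2.resize(p[:,:,::-1],(800,600),interpolation=cv2.INTER_CUBIC))
s=manip.get_state(); print(s["clock"],s["tool_pos"],s["joint_positions"].round(2))
```

```text
tube 2159 [259.1 103.9] mean [0.5227 0.1813 0.111 ] [[0.4481, 0.137, 0.0615], [0.5704, 0.2285, 0.3366]]
  dir deg -174.45 ((501.13995361328125, 164.30734252929688), (136.78250122070312, 178.8562774658203), 69.30690002441406)
orange 1072 [256.4 118.5] mean [0.499  0.181  0.0824] [[0.4482, 0.156, 0.0329], [0.5932, 0.213, 0.3301]]
  dir deg -176.38 ((512.6036376953125, 199.31324768066406), (162.99517822265625, 106.11731719970703), 5.127426624298096)
black 38322 [257.3 328.2] mean [0.4523 0.1832 0.3624] [[0.4314, 0.1151, 0.3004], [0.4605, 0.2511, 0.3903]]
  dir deg 89.67 ((512.4904174804688, 183.2156982421875), (170.9930419921875, 149.01939392089844), 0.17467668652534485)
green 1958 [251.4 255.4] mean [0.4699 0.1842 0.2523] [[0.431, 0.1185, 0.0203], [0.5454, 0.2494, 0.3909]]
  dir deg 95.86 ((509.6840515136719, 183.63693237304688), (163.84112548828125, 144.82998657226562), 0.17891386151313782)
2.5 [0.43997294 0.18199568 0.30000979] [ 0.01  0.15 -0.56  1.84  0.09  1.18 -2.15]
```

View pics/w2.png

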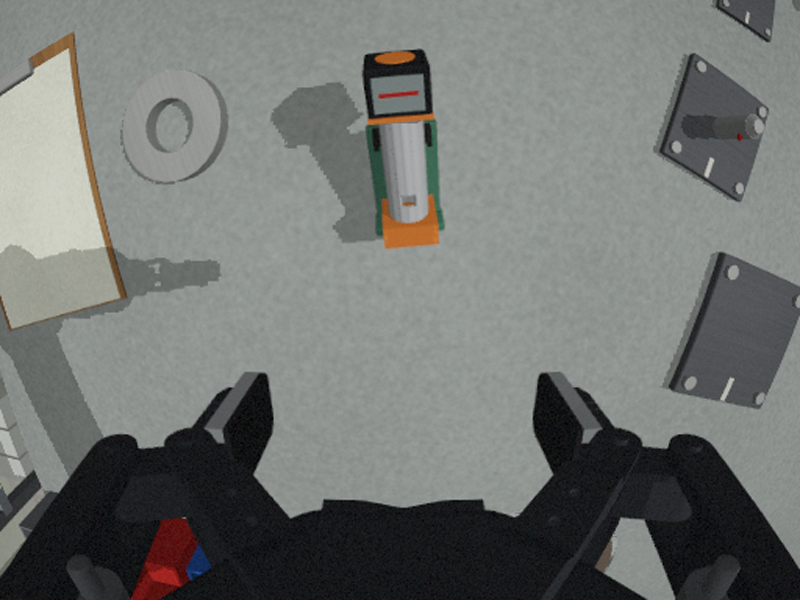

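The post is centred in view: head (397,88), button hole (409,200), foot (411,230). It points about +x, slightly towards +y.

Run:
```python
from h import *
P,p,d=wload("w2"); X=wcloud(P,d)
hsv=cv2.cvtColor(p,cv2.COLOR_RGB2HSV).astype(int); H,S,V=hsv[...,0],hsv[...,1],hsv[...,2]
ok=(d>0)&(np.abs(X[...,0]-.51)<.12)&(np.abs(X[...,1]-.19)<.06)&(X[...,2]<.15)
C={}
for n,m in dict(tube=(S<60)&(V>110)&(X[...,2]>.05),orange=(H<15)&(S>150)&(X[...,2]>.02)&(X[...,0]<.5),head=(X[...,2]>.085)&(X[...,0]>.54),win=(S<70)&(V>80)&(X[...,2]>.1)&(X[...,0]>.545)).items():
    m=(m&ok).astype(np.uint8); m=cv2.morphologyEx(m,cv2.MORPH_OPEN,np.ones((3,3)))>0; Y=X[m]; uv=np.argwhere(m)[:,::-1]
    q=Y-Y.mean(0); w=np.linalg.svd(q,full_matrices=False)[2][0]; w*=np.sign(w[0]); C[n]=Y.mean(0)
    print(n,m.sum(),(uv.mean(0)*1.5625).round(),"mean",Y.mean(0).round(4),np.percentile(Y,[1,99],axis=0).round(4).tolist(),"yaw",np.degrees(np.arctan2(w[1],w[0])).round(2),"el",np.degrees(np.arcsin(w[2])).round(1))
# two-view triangulation of red stripe + hole: wrist vs side
red=ok&((H<8)|(H>172))&(S>120)&(X[...,0]>.545)&(X[...,2]>.115); uv=np.argwhere(red)[:,::-1]; 
uv=uv[(uv[:,1]>57)&(uv[:,1]<64)]; print("stripe px",uv.mean(0)*1.5625,X[red].mean(0))
# head window: fit plane normal
m=ok&(X[...,2]>.1)&(X[...,0]>.55)&(X[...,0]<.59); 
P1=vision.camera_params("wrist")
z=np.load("side0.npz"); q=cv2.cvtColor(z["p"],cv2.COLOR_RGB2HSV).astype(int)
mm=np.zeros((384,512),bool); mm[222:240,240:256]=1; mm&=(q[...,0]<8)|(q[...,0]>172); mm&=q[...,1]>70; u2=np.argwhere(mm)[:,::-1]; 
print(u2.mean(0)*1.5625,len(u2))
o1,r1=wray(P,uv.mean(0)); o2,r2=ray(vision.camera_params("side"),u2.mean(0)); print("stripe tri",tri(o1,r1[0],o2,r2[0]))
```

```text
tube 2087 [404. 145.] mean [0.5256 0.181  0.0921] [[0.4704, 0.1641, 0.0563], [0.5714, 0.2011, 0.1257]] yaw 6.93 el 35.5
orange 646 [409. 228.] mean [0.4628 0.177  0.0561] [[0.4482, 0.1558, 0.029], [0.4852, 0.1988, 0.0646]] yaw -82.04 el -0.6
head 2013 [397.  88.] mean [0.5649 0.1858 0.1167] [[0.5407, 0.1634, 0.0936], [0.5957, 0.2076, 0.1279]] yaw 8.76 el 10.1
win 700 [397.  93.] mean [0.561  0.1857 0.1199] [[0.5489, 0.1687, 0.1127], [0.5725, 0.2024, 0.1265]] yaw -86.27 el -0.9
stripe px [397.83653846  93.82211538] [0.56092349 0.18531901 0.11997603]
[383.15972222 361.28472222] 9
stripe tri (array([0.56201239, 0.18548141, 0.11878112]), np.float64(0.0025026097629196383))
```

Emit:
carry_out(
  deltas=[
    [5,-0.2,3,-0.11],
    [10,-0.5,6,-0.11],
    [13.2,-0.5,9,-0.11],
    [13.2,-0.5,13,-0.11],
    [13.2,-0.5,16,-0.11],
    [13.2,-0.5,18.5,-0.11],
    [13.2,-0.5,20.5,-0.11],
    [13.2,-0.5,20.5,-0.11],
    [13.2,-0.5,20.5,-0.11],
  ],
)

```text
clock: 3.4
tool_pos: [0.5718, 0.1882, 0.0955]
tcp_rot: [0.998, 0.055, -0.0, 0.0]
wrist_force: [0.8, 0.3, 0.3]
finger_gap: 0.0853
gripper_force: 0.0
```

Emit:
carry_out(
  deltas=[
    [0,0,0,0],
    [0,0,0,0],
    [0,0,0,0],
    [0,0,0,0],
    [0,0,0,0],
    [0,0,0,0],
    [0,0,0,0],
    [0,0,0,0],
  ],
  jaw=1,
  newtons=20,
)

```text
clock: 4.2
tool_pos: [0.5723, 0.1893, 0.0963]
tcp_rot: [0.998, 0.056, 0.001, 0.0]
wrist_force: [1.0, -1.6, 6.9]
finger_gap: 0.0437
gripper_force: 27.1
```

Run:
```python
from h import *
s=manip.get_state(); print({k:np.round(v,4) for k,v in s.items()})
```

```text
{'clock': np.float64(4.2), 'joint_positions': array([-0.0673,  0.5804, -0.4598,  1.77  ,  0.3266,  0.8656, -2.1349]), 'qvel': array([-0.0002,  0.0009,  0.0003, -0.0006,  0.0012, -0.0013, -0.0001]), 'effort': array([ -0.974 , -59.0121,  -7.2546, -22.0578,  -0.4254,  -0.4474,
        -0.0715]), 'tool_pos': array([0.5723, 0.1893, 0.0963]), 'tcp_rot': array([9.984e-01, 5.580e-02, 9.000e-04, 1.000e-04]), 'wrist_force': array([ 1.0062, -1.6044,  6.9416]), 'moment': array([-0.476 ,  0.0606,  0.0965]), 'gripper_force': np.float64(27.0981), 'finger_gap': np.float64(0.0437)}
```

Emit:
carry_out(
  deltas=[
    [0,0,-1,0],
    [0,0,-3,0],
    [0,0,-6,0],
    [0,0,-9,0],
    [0,0,-12,0],
    [0,0,-13,0],
    [0,0,-13,0],
    [0,0,-13,0],
    [0,0,-13,0],
  ],
)

```text
clock: 5.1
tool_pos: [0.5706, 0.189, 0.2233]
tcp_rot: [0.998, 0.056, -0.001, 0.0]
wrist_force: [-0.1, -0.4, -2.8]
finger_gap: 0.0439
gripper_force: 24.8
```

Run:
```python
from h import *
s=manip.get_state(); print(s["wrist_force"].round(2),s["moment"].round(3),s["finger_gap"],s["gripper_force"])
n="side"; p,d=vision.snapshot(n); X=cloud(n,p,d); np.savez("side1.npz",p=p,d=d)
hsv=cv2.cvtColor(p,cv2.COLOR_RGB2HSV).astype(int); H,S,V=hsv[...,0],hsv[...,1],hsv[...,2]
m=(d>0)&(H<15)&(S>150)&(V>80)&(np.abs(X[...,0]-.51)<.13)&(np.abs(X[...,1]-.19)<.1); Y=X[m]
print(m.sum()); print(np.percentile(Y,[2,25,50,75,98],axis=0).round(3))
a=p[130:290,180:340]; q,_=vision.snapshot("scene"); b=q[80:240,240:400]
cv2.imwrite("pics/lift.png",cv2.resize(np.hstack([a,b])[:,:,::-1],(800,400),interpolation=cv2.INTER_CUBIC))
```

```text
[-0.09 -0.41 -2.8 ] [ 0.021 -0.19  -0.01 ] 0.043858100494554825 24.775450229644775
156
[[0.447 0.157 0.152]
 [0.454 0.177 0.172]
 [0.46  0.195 0.182]
 [0.467 0.2   0.187]
 [0.544 0.206 0.237]]
```

View pics/lift.png

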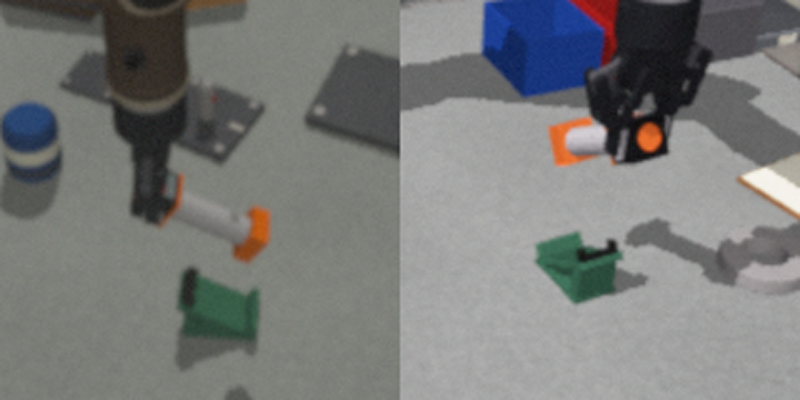

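The post is held but stays at 30° because pad friction holds it. The crops show it clear of the green rest. I can turn it upright by pushing its foot face against the rest's fixed high end, so I need that face's profile.

Run:
```python
from h import *
p,d=vision.snapshot("scene"); X=cloud("scene",p,d); hsv=cv2.cvtColor(p,cv2.COLOR_RGB2HSV).astype(int)
m=(d>0)&(hsv[...,0]>60)&(hsv[...,0]<95)&(hsv[...,1]>60)&(np.abs(X[...,0]-.52)<.08)&(np.abs(X[...,1]-.185)<.06)&(X[...,2]<.08)
Y=X[m]; c,s=np.cos(.113),np.sin(.113); q=Y[:,:2]-[.5723,.1893]; a=q@[c,s]*1000; b=q@[-s,c]*1000; z=Y[:,2]*1000
print("along(from TCP grasp), lateral range",np.percentile(a,[1,99]),np.percentile(b,[1,99]))
for b0 in range(-32,32,8):
    k=(b>=b0)&(b<b0+8)
    f=k&(a>np.percentile(a,99)-9)
    print(b0,k.sum(),"front x",np.percentile(a[f],50).round(1) if f.sum() else None,"front z",np.percentile(z[f],[5,95]).round(1) if f.sum() else None, "all zmax",z[k].max().round(1) if k.sum() else None,"prof",[(int(A),z[k&(abs(a-A)<5)].max().round(0)) for A in range(-90,-15,10) if (k&(abs(a-A)<5)).any()])
```

```text
along(from TCP grasp), lateral range [-112.4873318   -23.81273519] [-30.90653538  24.39205145]
-32 165 front x -30.9 front z [ 6.4 59.3] all zmax 68.6 prof [(-90, np.float64(25.0)), (-80, np.float64(35.0)), (-70, np.float64(41.0)), (-60, np.float64(43.0)), (-50, np.float64(69.0)), (-40, np.float64(66.0)), (-30, np.float64(62.0))]
-24 91 front x -30.1 front z [ 2.9 61.4] all zmax 73.6 prof [(-90, np.float64(27.0)), (-80, np.float64(32.0)), (-70, np.float64(10.0)), (-60, np.float64(46.0)), (-50, np.float64(67.0)), (-40, np.float64(74.0)), (-30, np.float64(72.0)), (-20, np.float64(60.0))]
-16 80 front x -30.2 front z [ 6.1 64.5] all zmax 68.6 prof [(-90, np.float64(27.0)), (-80, np.float64(34.0)), (-70, np.float64(39.0)), (-60, np.float64(45.0)), (-40, np.float64(64.0)), (-30, np.float64(69.0)), (-20, np.float64(64.0))]
-8 63 front x -29.8 front z [ 4.5 59.7] all zmax 63.5 prof [(-90, np.float64(29.0)), (-80, np.float64(35.0)), (-70, np.float64(35.0)), (-40, np.float64(63.0)), (-30, np.float64(62.0)), (-20, np.float64(58.0))]
0 53 front x -30.2 front z [ 4.1 58.8] all zmax 61.0 prof [(-90, np.float64(29.0)), (-80, np.float64(29.0)), (-70, np.float64(41.0)), (-30, np.float64(61.0)), (-20, np.float64(56.0))]
8 52 front x -30.1 front z [ 5.6 60.8] all zmax 61.9 prof [(-70, np.float64(40.0)), (-60, np.float64(42.0)), (-30, np.float64(62.0)), (-20, np.float64(60.0))]
16 51 front x -30.0 front z [ 5.2 58. ] all zmax 60.0 prof [(-80, np.float64(35.0)), (-70, np.float64(36.0)), (-30, np.float64(60.0)), (-20, np.float64(58.0))]
24 6 front x -27.1 front z [ 6.8 53. ] all zmax 55.5 prof [(-30, np.float64(4.0)), (-20, np.float64(56.0))]
```

Emit:
carry_out(
  deltas=[
    [2,0,0,0],
    [5,0,0,0],
    [8,0,0,0],
    [11,0,0,0],
    [11.5,0,3,0],
    [11.5,0,6,0],
    [11.5,0,9,0],
    [11.5,0,12,0],
    [11.5,0,13.4,0],
    [11.5,0,13.4,0],
    [10.5,0,13.4,0],
    [9.6,0,13.1,0],
    [8.8,0,11.6,0],
    [8.2,0,10.6,0],
    [7.5,0,9.7,0],
    [6.7,0,8.9,0],
    [5.8,0,8.2,0],
    [4.9,0,7.6,0],
  ],
)

```text
clock: 7.05
tool_pos: [0.6199, 0.195, 0.1503]
tcp_rot: [0.998, 0.056, 0.001, -0.0]
wrist_force: [1.7, -0.0, -2.6]
finger_gap: 0.0437
gripper_force: 24.2
```

```bash
cat >> h.py <<'E'
def tilt():
    s=manip.get_state(); print("t",s["clock"],"F",s["wrist_force"].round(2),"M",s["moment"].round(3),"tcp",s["tool_pos"].round(4),"gap",round(s["finger_gap"],4))
    for n in ("side","scene"):
        p,d=vision.snapshot(n); X=cloud(n,p,d); np.savez(n+"_t.npz",p=p,d=d)
        hsv=cv2.cvtColor(p,cv2.COLOR_RGB2HSV).astype(int); H,S,V=hsv[...,0],hsv[...,1],hsv[...,2]
        T=s["tool_pos"]; ok=(d>0)&(np.hypot(X[...,0]-T[0],X[...,1]-T[1])<.15)&(X[...,2]<T[2]+.03)
        m=ok&(H<15)&(S>150)&(V>80); m=cv2.morphologyEx(m.astype(np.uint8),cv2.MORPH_OPEN,np.ones((2,2)))>0
        k,l,st,c=cv2.connectedComponentsWithStats(m.astype(np.uint8))
        for i in range(1,k):
            if st[i,4]>12: print(n,"orange",st[i,4],c[i].round(0),np.median(X[l==i],0).round(4),np.percentile(X[l==i],[3,97],axis=0).round(3).tolist())
        m=ok&(S<60)&(V>120)&(X[...,2]>.03)&(np.hypot(X[...,0]-T[0],X[...,1]-T[1])<.12)
        k,l,st,c=cv2.connectedComponentsWithStats(m.astype(np.uint8))
        if k>1:
            i=1+np.argmax(st[1:,4]); Y=X[l==i]; q=Y-np.median(Y,0); w=np.linalg.svd(q,full_matrices=False)[2][0]; w*=np.sign(w[2]); print(n,"tube",st[i,4],np.median(Y,0).round(4),"axis",w.round(3))
E
python3 -c "
from h import *
tilt()"
```

```text
t 7.05 F [ 1.69 -0.02 -2.6 ] M [ 0.116 -0.716  0.008] tcp [0.6199 0.195  0.1503] gap 0.0437
side orange 117 [246. 250.] [0.5553 0.2085 0.0521] [[0.544, 0.176, 0.015], [0.582, 0.215, 0.063]]
side tube 16 [0.5745 0.1892 0.0895] axis [ 0.424 -0.022  0.905]
scene orange 88 [348. 166.] [0.6368 0.1992 0.1722] [[0.625, 0.185, 0.165], [0.646, 0.212, 0.179]]
scene orange 150 [325. 194.] [0.5796 0.1753 0.047 ] [[0.556, 0.167, 0.001], [0.596, 0.236, 0.068]]
scene tube 197 [0.6004 0.1796 0.0925] axis [ 0.404 -0.062  0.913]
```

Emit:
carry_out(
  deltas=[
    [-1,0,-0.7,0],
    [-2.1,0,-1.2,0],
    [-3.1,0,-1.6,0],
    [-4.2,0,-1.9,0],
    [-5.3,0,-2.1,0],
    [-5.8,0,-2.1,0],
    [-5.8,0,-2.1,0],
  ],
)

```text
clock: 7.85
tool_pos: [0.5619, 0.1885, 0.1708]
tcp_rot: [0.998, 0.056, 0.0, 0.0]
wrist_force: [0.8, 0.7, -3.0]
finger_gap: 0.0439
gripper_force: 24.2
```

```bash
python3 -c "
from h import *
tilt()"
```

```text
t 7.85 F [ 0.82  0.68 -2.96] M [ 0.005 -0.083  0.014] tcp [0.5619 0.1885 0.1708] gap 0.0439
side orange 111 [245. 249.] [0.5565 0.2095 0.0574] [[0.543, 0.172, 0.044], [0.585, 0.216, 0.067]]
side tube 1 [0.588  0.2146 0.1553] axis [0. 0. 0.]
scene orange 59 [334. 147.] [0.5786 0.1886 0.1976] [[0.565, 0.177, 0.196], [0.591, 0.201, 0.2]]
scene orange 181 [327. 192.] [0.5856 0.1774 0.0577] [[0.545, 0.166, 0.001], [0.596, 0.249, 0.07]]
scene tube 295 [0.5831 0.1812 0.1104] axis [-0.006 -0.02   1.   ]
```

Emit:
carry_out(
  deltas=[
    [1,0,0,0],
    [3,0,0,0],
    [5,0,0,0],
    [6,0,0,0],
    [6,0,1.5,0],
    [6,0,3,0],
    [6,0,3.6,0],
    [6,0,4,0],
    [6,0,4,0],
  ],
)

```text
clock: 8.85
tool_pos: [0.6214, 0.1951, 0.1295]
tcp_rot: [0.998, 0.056, -0.001, 0.0]
wrist_force: [-0.4, -0.2, -2.6]
finger_gap: 0.0442
gripper_force: 24.1
```

Emit:
carry_out(
  deltas=[
    [0,0,0.15,0],
    [0,0,0.3,0],
    [0,0,0.45,0],
    [0,0,0.6,0],
  ],
)

```text
clock: 9.25
tool_pos: [0.6229, 0.1954, 0.1255]
tcp_rot: [0.998, 0.056, 0.001, -0.0]
wrist_force: [-1.0, -1.6, 10.2]
finger_gap: 0.0435
gripper_force: 25.7
```

```bash
python3 -c "
from h import *
tilt()"
```

```text
t 9.25 F [-1.02 -1.59 10.17] M [-0.499  0.454  0.007] tcp [0.6229 0.1954 0.1255] gap 0.0435
side orange 104 [225. 257.] [0.6196 0.217  0.0125] [[0.607, 0.177, -0.002], [0.646, 0.222, 0.023]]
scene orange 67 [347. 173.] [0.6383 0.198  0.1525] [[0.624, 0.183, 0.15], [0.651, 0.211, 0.155]]
scene orange 169 [339. 217.] [0.6513 0.1861 0.0135] [[0.621, 0.174, 0.001], [0.658, 0.225, 0.024]]
scene tube 275 [0.6433 0.1867 0.0693] axis [-0.048 -0.096  0.994]
```

Emit:
carry_out(
  deltas=[
    [0,0,-0.2,0],
    [0,0,-0.2,0],
    [0,0,-0.2,0],
    [0,0,-0.2,0],
    [0,0,-0.2,0],
    [0,0,-0.2,0],
    [0,0,-0.2,0],
    [0,0,-0.2,0],
  ],
  jaw=0,
)

```text
clock: 10.15
tool_pos: [0.6221, 0.1952, 0.1262]
tcp_rot: [0.998, 0.056, -0.0, 0.0]
wrist_force: [-0.1, -0.7, 0.9]
finger_gap: 0.0853
gripper_force: 0.0
```

Emit:
carry_out(
  deltas=[
    [0,0,-3,0],
    [-3,0,-7,0],
    [-7,0,-11,0],
    [-7,0,-14,0],
    [-7,0,-14,0],
    [-7,0,-14,0],
  ],
)

```text
clock: 10.75
tool_pos: [0.553, 0.1874, 0.2674]
tcp_rot: [0.998, 0.056, 0.001, -0.0]
wrist_force: [-0.9, -0.1, -0.3]
finger_gap: 0.0856
gripper_force: 0.0
```

Run:
```python
from h import *
tilt()
P,p,d=wsnap("w3"); q=np.load("scene_t.npz")["p"][80:270,200:450]
cv2.imwrite("pics/w3.png",np.hstack([cv2.resize(p[:,:,::-1],(400,300)),cv2.resize(q[:,:,::-1],(395,300))]))
```

```text
t 10.75 F [-0.86 -0.09 -0.32] M [-0.049  0.035 -0.02 ] tcp [0.553  0.1874 0.2674] gap 0.0856
side orange 74 [221. 225.] [0.6276 0.2    0.1493] [[0.615, 0.187, 0.145], [0.641, 0.214, 0.152]]
side orange 104 [225. 257.] [0.6192 0.2171 0.0135] [[0.608, 0.178, -0.003], [0.646, 0.221, 0.022]]
side tube 1 [0.6501 0.2216 0.1093] axis [0. 0. 0.]
scene orange 75 [347. 174.] [0.6384 0.1961 0.1523] [[0.624, 0.184, 0.15], [0.651, 0.211, 0.154]]
scene orange 175 [339. 217.] [0.6515 0.1849 0.0127] [[0.621, 0.173, 0.001], [0.657, 0.227, 0.024]]
scene tube 263 [0.6442 0.187  0.0667] axis [-0.016 -0.015  1.   ]
```

View pics/w3.png

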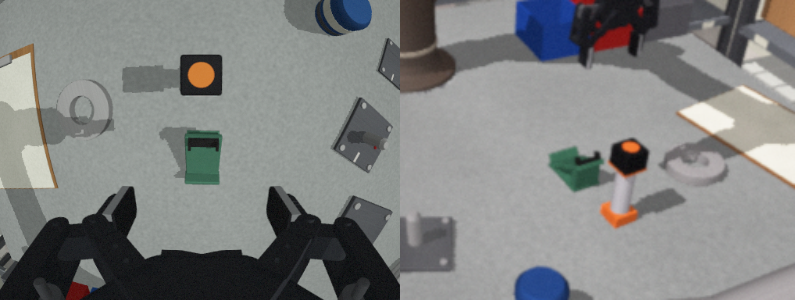

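The post stands upright on its foot, with the head top at (201,75) in the left panel. Next I'll measure it for the fresh grasp.

Run:
```python
from h import *
P,p,d=wload("w3")
hsv=cv2.cvtColor(p,cv2.COLOR_RGB2HSV).astype(int); H,S,V=hsv[...,0],hsv[...,1],hsv[...,2]
box=np.zeros((384,512),bool); box[60:130,225:290]=1
m=box&(H<18)&(S>150)&(V>90); uv=np.argwhere(m)[:,::-1]; o1,r1=wray(P,uv.mean(0)); print("disc",len(uv),uv.mean(0)*1.5625,plane(o1,r1,.15),d[m].mean())
z=np.load("side_t.npz"); o2,r2=ray(vision.camera_params("side"),[221,225]); 
q=cv2.cvtColor(z["p"],cv2.COLOR_RGB2HSV).astype(int); mm=np.zeros_like(box); mm[215:235,210:232]=1; mm&=(q[...,0]<15)&(q[...,1]>150)&(q[...,2]>80)
u2=np.argwhere(mm)[:,::-1].mean(0); o2,r2=ray(vision.camera_params("side"),u2); print("tri",tri(o1,r1[0],o2,r2[0]))
k=box&((V<75)|m); k=cv2.morphologyEx(k.astype(np.uint8),cv2.MORPH_OPEN,np.ones((3,3)))
n,l,st,c=cv2.connectedComponentsWithStats(k); i=1+np.argmax(st[1:,4]); uv=np.argwhere(l==i)[:,::-1]; o,r=wray(P,uv); W=plane(o,r,.15)
print("head",st[i],cv2.minAreaRect((W[:,:2]*1000).astype(np.float32)))
go(.576,-.1506,.23,-.54)
```

```text
disc 922 [401.55233189 149.01030369] [[0.63258033 0.19723916 0.15      ]] 0.22894119
tri (array([0.63217105, 0.19711937, 0.14893212]), np.float64(0.0009408979045400926))
head [ 230   70   54   52 2724] ((632.61181640625, 197.56825256347656), (42.14234161376953, 42.97145462036133), 6.34637975692749)
delta cm [-1.4  33.81  3.51] yaw now 0.1115 turn 0.652 q7 -2.05 t 10.9
```

Emit:
carry_out(
  deltas=[
    [4,-0.1,0,0],
    [8,-0.1,0,0],
    [8,-0.1,4,0],
    [8,-0.1,8,0],
    [8,-0.1,11,0],
    [8,-0.1,13,0],
    [8,-0.1,14,0],
    [8,-0.1,14,0],
    [8,-0.1,14,0],
  ],
)

```text
clock: 11.8
tool_pos: [0.6323, 0.1976, 0.1267]
tcp_rot: [0.998, 0.056, 0.0, -0.0]
wrist_force: [-0.9, 0.5, 0.7]
finger_gap: 0.0853
gripper_force: 0.0
```

Emit:
carry_out(
  deltas=[
    [0,0,0,0],
    [0,0,0,0],
    [0,0,0,0],
    [0,0,0,0],
    [0,0,0,0],
    [0,0,0,0],
    [0,0,0,0],
  ],
  jaw=1,
  newtons=60,
)

```text
clock: 12.5
tool_pos: [0.6326, 0.1972, 0.1274]
tcp_rot: [0.998, 0.056, 0.001, 0.0]
wrist_force: [-0.2, -0.9, 5.9]
finger_gap: 0.0435
gripper_force: 61.7
```

Emit:
carry_out(
  deltas=[
    [0,0,-1,0],
    [0,0,-3,0],
    [0,0,-6,0],
    [0,0,-9,0],
    [0,0,-11,0],
    [0,0,-11,0],
    [0,0,-11,0],
  ],
)

```text
clock: 13.2
tool_pos: [0.6316, 0.1972, 0.2357]
tcp_rot: [0.998, 0.056, -0.0, 0.0]
wrist_force: [-0.1, -0.9, -3.3]
finger_gap: 0.0433
gripper_force: 61.6
```

```bash
python3 -c "
from h import *
tilt(); go(.576,-.1506,.235,-.54)"
```

```text
t 13.2 F [-0.09 -0.91 -3.3 ] M [0.055 0.    0.044] tcp [0.6316 0.1972 0.2357] gap 0.0433
side orange 106 [223. 235.] [0.6186 0.2163 0.1208] [[0.607, 0.134, 0.021], [0.644, 0.222, 0.131]]
scene orange 54 [354. 137.] [0.6391 0.1987 0.2596] [[0.627, 0.187, 0.258], [0.65, 0.211, 0.261]]
scene orange 193 [344. 186.] [0.6482 0.1837 0.1201] [[0.539, 0.173, 0.001], [0.655, 0.312, 0.131]]
scene tube 365 [0.6428 0.1869 0.1742] axis [-0.011 -0.063  0.998]
delta cm [-9.350e+00  3.391e+01 -1.000e-02] yaw now 0.1119 turn 0.652 q7 -2.04 t 13.3
```

Run:
```python
from h import *
for nm in("w1","w2"):
    P,p,d=wload(nm); X=wcloud(P,d); s=(np.hypot(X[...,0]-.576,X[...,1]+.15)<.03)&(X[...,2]>.066)&(X[...,2]<.08); uv=np.argwhere(s)[:,::-1]
    o,r=wray(P,uv); W=plane(o,r,.072); c,rad=cv2.minEnclosingCircle((W[:,:2]*1000).astype(np.float32)); print(nm,s.sum(),"mean",W.mean(0).round(4),c,rad, X[s].mean(0).round(4))
    V=p.max(2); m=(np.hypot(X[...,0]-.576,X[...,1]+.15)<.1)&(np.abs(X[...,2]-.01)<.006)&(V<105)
    uv=np.argwhere(m)[:,::-1]; o,r=wray(P,uv); W=plane(o,r,.01); print("plate",cv2.minAreaRect((W[:,:2]*1000).astype(np.float32)))
```

```text
w1 251 mean [ 0.5755 -0.1512  0.072 ] (575.129638671875, -151.26559448242188) 10.732165336608887 [ 0.5757 -0.1512  0.0703]
plate ((575.9659423828125, -150.70045471191406), (119.3825912475586, 119.65249633789062), 69.59534454345703)
w2 107 mean [ 0.5755 -0.1463  0.072 ] (575.28466796875, -146.4835968017578) 11.441003799438477 [ 0.5758 -0.1478  0.0703]
plate ((575.9408569335938, -147.99789428710938), (122.90231323242188, 121.10725402832031), 69.59523010253906)
```

Emit:
carry_out(
  deltas=[
    [-2,4,0,0.15],
    [-4,9,0,0.3],
    [-5,14,0,0.45],
    [-6,19,0,0.6],
    [-7,24,0,0.65],
    [-8,29,0,0.65],
    [-9.3,33,0,0.65],
    [-9.3,33.9,0,0.65],
    [-9.3,33.9,0,0.65],
    [-9.3,33.9,0,0.65],
  ],
)

```text
clock: 14.3
tool_pos: [0.5772, -0.1484, 0.2353]
tcp_rot: [0.964, -0.265, -0.001, -0.001]
wrist_force: [0.2, 0.8, -2.4]
finger_gap: 0.0435
gripper_force: 62.8
```

Run:
```python
from h import *
tilt(); go(.576,-.1506,.235,-.54)
q=np.load("scene_t.npz")["p"][140:260,130:290];q2=np.load("side_t.npz")["p"][60:220,180:340]
P,p,d=wsnap("w4")
cv2.imwrite("pics/over.png",np.hstack([cv2.resize(a[:,:,::-1],s,interpolation=cv2.INTER_CUBIC) for a,s in((q,(400,300)),(q2,(300,300)))]))
```

```text
t 14.3 F [ 0.24  0.84 -2.43] M [ 0.043 -0.019 -0.017] tcp [ 0.5772 -0.1484  0.2353] gap 0.0435
side orange 28 [264. 122.] [ 0.5675 -0.1419  0.2567] [[0.56, -0.158, 0.253], [0.575, -0.131, 0.261]]
side orange 83 [263. 156.] [ 0.5682 -0.1314  0.12  ] [[0.547, -0.154, 0.105], [0.596, -0.116, 0.129]]
side tube 3 [ 0.5726 -0.1559  0.0694] axis [ 0.926 -0.298  0.231]
scene orange 54 [206. 152.] [ 0.5843 -0.1461  0.2601] [[0.574, -0.157, 0.259], [0.594, -0.135, 0.262]]
scene orange 128 [207. 205.] [ 0.5962 -0.1542  0.1209] [[0.489, -0.172, 0.003], [0.606, -0.131, 0.13]]
scene tube 374 [ 0.5903 -0.1513  0.1726] axis [ 0.006 -0.035  0.999]
delta cm [0.03 0.36 0.08] yaw now -0.535 turn 0.005 q7 -2.04 t 14.4
```

View pics/over.png

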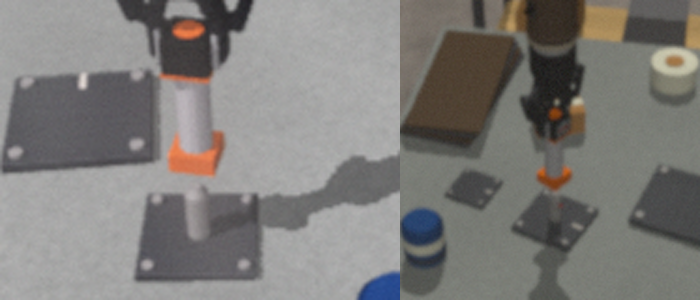

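Emit:
carry_out(
  deltas=[
    [0,0.3,0.5,0],
    [0,0.35,1.5,0],
    [0,0.35,2.5,0],
    [0,0.35,3.3,0],
    [0,0.35,3.8,0],
    [0,0.35,4.3,0],
    [0,0.35,4.7,0],
    [0,0.35,5,0],
    [0,0.35,5,0],
  ],
)

```text
clock: 15.35
tool_pos: [0.5754, -0.1529, 0.1859]
tcp_rot: [0.964, -0.266, -0.0, 0.0]
wrist_force: [-0.2, -0.0, -3.0]
finger_gap: 0.0435
gripper_force: 62.9
```

Emit:
carry_out(
  deltas=[
    [0,0,0.25,0],
    [0,0,0.5,0],
    [0,0,0.75,0],
    [0,0,1,0],
    [0,0,1,0],
  ],
)

```text
clock: 15.85
tool_pos: [0.5757, -0.1522, 0.1759]
tcp_rot: [0.964, -0.266, -0.0, -0.0]
wrist_force: [0.9, 3.2, -4.1]
finger_gap: 0.0434
gripper_force: 63.1
```

```bash
python3 -c "
from h import *
tilt()"
```

```text
t 15.85 F [ 0.87  3.21 -4.08] M [ 1.016 -0.461 -0.01 ] tcp [ 0.5757 -0.1522  0.1759] gap 0.0434
side orange 26 [264. 135.] [ 0.5663 -0.1457  0.1969] [[0.506, -0.161, 0.195], [0.572, 0.159, 0.456]]
side orange 94 [263. 168.] [ 0.5666 -0.1376  0.0587] [[0.545, -0.177, 0.01], [0.596, -0.122, 0.071]]
scene orange 53 [205. 174.] [ 0.5818 -0.1501  0.2004] [[0.573, -0.162, 0.199], [0.592, -0.14, 0.203]]
scene orange 132 [207. 224.] [ 0.5934 -0.1604  0.0604] [[0.565, -0.177, 0.012], [0.605, -0.137, 0.072]]
scene tube 328 [ 0.5885 -0.156   0.112 ] axis [ 0.006 -0.046  0.999]
```

Emit:
carry_out(
  deltas=[
    [0,-0.1,0.1,0],
    [0,-0.12,0.3,0],
    [0,-0.12,0.5,0],
    [0,-0.12,0.7,0],
    [0,-0.12,0.9,0],
    [0,-0.12,0.9,0],
  ],
)

```text
clock: 16.55
tool_pos: [0.5757, -0.1517, 0.1665]
tcp_rot: [0.964, -0.266, -0.001, -0.0]
wrist_force: [-1.3, 3.9, -4.7]
finger_gap: 0.0433
gripper_force: 63.1
```

Emit:
carry_out(
  deltas=[
    [-0.05,-0.08,0.1,0],
    [-0.05,-0.08,0.3,0],
    [-0.05,-0.08,0.5,0],
    [-0.05,-0.08,0.7,0],
    [-0.05,-0.08,0.9,0],
    [-0.05,-0.08,1.1,0],
    [-0.05,-0.08,1.1,0],
  ],
)

```text
clock: 17.25
tool_pos: [0.5758, -0.151, 0.1557]
tcp_rot: [0.964, -0.266, -0.0, 0.0]
wrist_force: [-2.4, 1.5, -4.3]
finger_gap: 0.0435
gripper_force: 62.9
```

Emit:
carry_out(
  deltas=[
    [0,0,0.3,0],
    [0,0,0.6,0],
    [0,0,0.9,0],
    [0,0,1.2,0],
    [0,0,1.5,0],
    [0,0,1.7,0],
    [0,0,1.7,0],
  ],
)

```text
clock: 17.95
tool_pos: [0.5769, -0.1516, 0.1393]
tcp_rot: [0.964, -0.266, 0.001, 0.0]
wrist_force: [0.2, -0.3, -2.0]
finger_gap: 0.0432
gripper_force: 63.0
```

Emit:
carry_out(
  deltas=[
    [0,0,0.1,0],
    [0,0,0.2,0],
    [0,0,0.3,0],
    [0,0,0.4,0],
    [0,0,0.4,0],
  ],
)

```text
clock: 18.45
tool_pos: [0.577, -0.1514, 0.1373]
tcp_rot: [0.964, -0.266, 0.001, 0.0]
wrist_force: [-2.7, 0.5, 11.2]
finger_gap: 0.0431
gripper_force: 64.9
```

```bash
python3 -c "
from h import *
tilt()"
```

```text
t 18.45 F [-2.73  0.53 11.23] M [ 1.430e-01  1.063e+00 -1.000e-03] tcp [ 0.577  -0.1514  0.1373] gap 0.0431
side orange 25 [264. 145.] [ 0.5668 -0.1447  0.1591] [[0.56, -0.161, 0.156], [0.573, -0.134, 0.162]]
side orange 104 [263. 176.] [ 0.5663 -0.1363  0.0197] [[0.545, -0.16, 0.005], [0.597, -0.12, 0.032]]
scene orange 46 [207. 188.] [ 0.5858 -0.1508  0.1624] [[0.577, -0.16, 0.16], [0.594, -0.141, 0.164]]
scene orange 119 [208. 235.] [ 0.5961 -0.1599  0.0216] [[0.583, -0.177, 0.011], [0.606, -0.138, 0.034]]
scene tube 304 [ 0.5899 -0.1552  0.0729] axis [ 0.003 -0.04   0.999]
```

Emit:
carry_out(
  deltas=[
    [0,0,-0.05,0.04],
    [0,0,-0.05,0.08],
    [0,0,-0.05,0.12],
    [0,0,-0.05,0.12],
  ],
)

```text
clock: 18.95
tool_pos: [0.5769, -0.1509, 0.1374]
tcp_rot: [0.946, -0.324, 0.001, -0.0]
wrist_force: [-2.5, -0.3, 7.9]
finger_gap: 0.0434
gripper_force: 64.3
```

```bash
python3 -c "
from h import *
s=manip.get_state();print(s['wrist_force'].round(2),s['moment'].round(3));go(.576,-.151,.137,-.54)"
```

```text
[-2.51 -0.25  7.91] [ 0.36   0.781 -0.05 ]
delta cm [-0.06  0.06  0.04] yaw now -0.6595 turn -0.119 q7 -2.18 t 18.95
```

Emit:
carry_out(
  deltas=[
    [0,0,0,-0.04],
    [0,0,0,-0.08],
    [0,0,0,-0.12],
    [0,0,0,-0.16],
    [0,0,0,-0.2],
    [0,0,0,-0.2],
  ],
)

```text
clock: 19.55
tool_pos: [0.5772, -0.151, 0.1374]
tcp_rot: [0.974, -0.227, 0.001, -0.0]
wrist_force: [-1.8, 1.4, 7.2]
finger_gap: 0.0432
gripper_force: 64.2
```

```bash
python3 -c "
from h import *
s=manip.get_state();print(s['wrist_force'].round(2),s['moment'].round(3));go(.576,-.151,.137,-.54)"
```

```text
[-1.81  1.38  7.16] [0.437 0.525 0.064]
delta cm [-0.11  0.05  0.04] yaw now -0.4571 turn 0.083 q7 -2.0 t 19.55
```

Emit:
carry_out(
  deltas=[
    [0,0,0,-0.04],
    [0,0,0,-0.08],
    [0,0,0,-0.12],
    [0,0,0,-0.16],
    [0,0,0,-0.16],
  ],
)

```text
clock: 20.05
tool_pos: [0.577, -0.1507, 0.1374]
tcp_rot: [0.989, -0.148, 0.001, -0.0]
wrist_force: [-2.7, 0.9, 8.1]
finger_gap: 0.0433
gripper_force: 64.3
```

```bash
python3 -c "
from h import *
s=manip.get_state();print(s['wrist_force'].round(2),s['moment'].round(3));go(.576,-.151,.137,-.54)"
```

```text
[-2.73  0.89  8.14] [0.597 0.735 0.052]
delta cm [-0.08  0.06  0.04] yaw now -0.2972 turn 0.243 q7 -1.86 t 20.05
```

Run:
```python
from h import *
R={}
for nm in("w1","w2"):
    P,p,d=wload(nm); X=wcloud(P,d); hsv=cv2.cvtColor(p,cv2.COLOR_RGB2HSV).astype(int); H,S,V=hsv[...,0],hsv[...,1],hsv[...,2]
    near=(np.hypot(X[...,0]-.576,X[...,1]+.15)<.04)
    red=near&((H<10)|(H>170))&(S>90)&(V>50); uv=np.argwhere(red)[:,::-1]; w=S[red]
    c=np.average(uv,axis=0,weights=w); o,r=wray(P,c); R[nm]=(o,r[0])
    st=near&(X[...,2]>.066)&(X[...,2]<.08); u=np.argwhere(st)[:,::-1]; oo,rr=wray(P,u); T=plane(oo,rr,.072).mean(0)
    b=plane(o,r,.05)[0]; print(nm,len(uv),b.round(4),"top",T.round(4),"yaw x rel plate centre",[np.arctan2(-(b-q)[1],-(b-q)[0]).round(3) for q in (T,)],"radius",np.hypot(*(b-T)[:2]).round(4))
print(tri(*R["w1"],*R["w2"]))
```

```text
w1 23 [ 0.5645 -0.1437  0.05  ] top [ 0.5755 -0.1512  0.072 ] yaw x rel plate centre [np.float64(-0.599)] radius 0.0133
w2 12 [ 0.5652 -0.144   0.05  ] top [ 0.5755 -0.1463  0.072 ] yaw x rel plate centre [np.float64(-0.221)] radius 0.0105
(array([ 0.56482477, -0.14369954,  0.05030897]), np.float64(0.0006857760365385942))
```

Emit:
carry_out(
  deltas=[
    [0,0,0,0.08],
    [0,0,0,0.16],
    [0,0,0,0.2],
    [0,0,0,0.23],
    [0,0,0,0.26],
    [0,0,0,0.29],
    [0,0,0,0.32],
    [0,0,0,0.35],
    [0,0,0,0.38],
    [0,0,0,0.41],
    [0,0,0,0.44],
    [0,0,0,0.47],
    [0,0,0,0.5],
    [0,0,0,0.53],
    [0,0,0,0.53],
  ],
)

```text
clock: 21.55
tool_pos: [0.5762, -0.152, 0.1374]
tcp_rot: [0.915, -0.403, 0.001, 0.001]
wrist_force: [-4.8, -1.2, 8.9]
finger_gap: 0.0434
gripper_force: 64.5
```

```bash
python3 -c "
from h import *
s=manip.get_state();print(s['wrist_force'].round(2),s['moment'].round(3));go(.576,-.151,.137,-.54)
p,_=vision.snapshot('side'); q,_=vision.snapshot('scene'); f=lambda a:cv2.resize(a[:,:,::-1],(400,500),interpolation=cv2.INTER_CUBIC)
cv2.imwrite('pics/turn.png',np.hstack([f(p[135:195,239:287]),f(q[175:250,177:237])]))"
```

```text
[-4.75 -1.24  8.87] [-0.13   1.237  0.069]
delta cm [-0.08 -0.05  0.04] yaw now -0.8296 turn -0.29 q7 -2.33 t 21.55
```

View pics/turn.png

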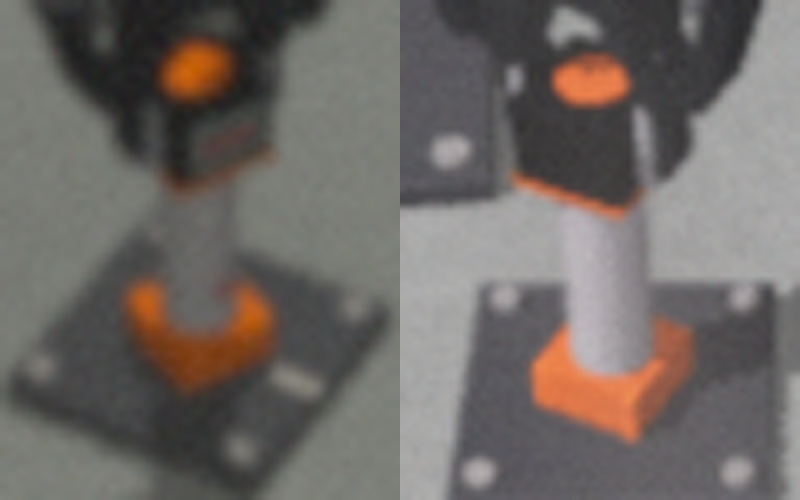

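Run:
```python
from h import *
a=np.mean([vision.snapshot('side')[0].astype(float) for _ in range(3)],0)
v0,v1,u0,u1=157,175,256,274
print("cols",u0,u1); print((a[...,0]-a[...,1])[v0:v1,u0:u1].round().astype(int)); 
P=vision.camera_params("side"); E=P["extrinsics"]
def proj(x):
    c=np.linalg.inv(E)@np.r_[x,1]; return P["cx"]+P["fx"]*c[0]/-c[2],P["cy"]-P["fy"]*c[1]/-c[2]
for yaw in (-.83,-.65,-.55,-.45): 
    for r in (.0167,): print(yaw,np.round(proj([.5765-r*np.cos(yaw),-.151-r*np.sin(yaw),.05]),1))
print("axis z.03/.05/.12",[np.round(proj([.5765,-.151,z]),1) for z in(.03,.05,.12)], "window +-",[np.round(proj([.5765-.022*np.cos(y),-.151-.022*np.sin(y),.14]),1) for y in(-.83,-.55)])
```

```text
cols 256 274
[[-1 -1  8 17 24 23 23 22 18 12  6  3  0 -2 -2 -2 -2 -2]
 [-2 -2  3 11 20 19 15 13  7  3  0 -1 -2 -2 -2 -2 -4 -2]
 [-2  0  1  5  9  8  6  5  1  2  0 -1 -1 -3 -3 -6 -2 -2]
 [-2 -2 -1  1  4  3  4  1  2  0  0  0 -1 -2 -3 -3 -3 -3]
 [-1  1  0  0  2  1  2  1  0  0  1  0 -2 -1 -2 -2 -1 -1]
 [ 0  2  1  1  2  1  1  1  1  2  1  1 -2 -3 -3 -3 -3 -1]
 [ 0  2  0  1  3  0  1  0  2  1  1  0 -2 -4 -2 -3 -3 -2]
 [-1  0  2  1  2  1  1  2  1  1  0  0 -1 -2 -2 -3 -2 -2]
 [-2  0  1  2  0 -1  2  3  1  2  0  0 -2 -1 -2 -1 -2 -3]
 [ 0  0  1  1  1  2  0  0  2  1  2  2  0 -1 -1 -2  0 -1]
 [ 7  6  5  3  1  1  4  1  3  4  4  5  5  3  1 -1  0  0]
 [29 27 15  5  1  3  1  2  5 10 14 18 21 13  3 -1  1  0]
 [62 56 33 10  1  1  1  3  8 21 26 37 48 34 12  5  1 -1]
 [87 78 45 12  2  2  0  2  9 18 24 48 70 63 35 11  2  0]
 [95 88 53 14  2  2  1  2  3  9 18 51 82 84 62 32  8  0]
 [90 85 56 20  6  1  1  1  3  4 21 56 89 95 80 48 17  3]
 [77 80 61 33 15  9  7  7 10 17 36 68 90 94 80 53 21  2]
 [63 70 63 48 33 25 21 22 27 36 56 78 87 81 69 48 18  3]]
-0.83 [264.3 169.9]
-0.65 [265.  169.5]
-0.55 [265.3 169.3]
-0.45 [265.6 169. ]
axis z.03/.05/.12 [array([261.7, 171.2]), array([261.7, 167.1]), array([261.5, 152. ])] window +- [array([265. , 151.3]), array([266.5, 150.4])]
```

Run:
```python
from h import *
P=vision.camera_params("scene")
o,r=ray(P,[[197.2,235],[212.2,241],[220.5,230.5]]); W=plane(o,r,.011); print(W.round(4)); 
for a,b in((0,1),(1,2)): v=W[b]-W[a]; print(np.hypot(*v[:2]).round(4),np.arctan2(v[1],v[0]).round(3))
p=cv2.imread("pics/turn.png"); hsv=cv2.cvtColor(p,cv2.COLOR_BGR2HSV); m=((hsv[...,0]<18)&(hsv[...,1]>130)&(hsv[...,2]>80)).astype(np.uint8); m[:250]=0; m[:,:400]=0
c=max(cv2.findContours(m,cv2.RETR_EXTERNAL,cv2.CHAIN_APPROX_NONE)[0],key=cv2.contourArea); h=cv2.convexHull(c); a=cv2.approxPolyDP(h,6,True)[:,0]; print(a.tolist())
uv=np.c_[177+(a[:,0]-400)*.15,175+a[:,1]*.15]; o,r=ray(P,uv); print("z=.01",plane(o,r,.01)[:,:2].round(4).tolist()); print("z=.03",plane(o,r,.03)[:,:2].round(4).tolist())
```

```text
[[ 0.5747 -0.1819  0.011 ]
 [ 0.6088 -0.1522  0.011 ]
 [ 0.5801 -0.1212  0.011 ]]
0.0452 0.718
0.0422 2.316
[[687, 339], [682, 369], [633, 437], [537, 401], [533, 365], [562, 330], [667, 325]]
z=.01 [[0.562, -0.1167], [0.5775, -0.1236], [0.6061, -0.1521], [0.5745, -0.181], [0.5548, -0.1773], [0.5396, -0.1614], [0.5515, -0.1217]]
z=.03 [[0.5824, -0.1223], [0.5974, -0.1291], [0.6253, -0.1568], [0.5946, -0.1849], [0.5754, -0.1813], [0.5606, -0.1658], [0.5722, -0.1272]]
```

The picture shows the foot flush on the plate. Measured foot yaw matches the tool at -0.83 rad, and a trace of red shows in the hole at about (222,283). I'll turn a little further to feel for a block.

Emit:
carry_out(
  deltas=[
    [0,0,0,0.03],
    [0,0,0,0.06],
    [0,0,0,0.09],
    [0,0,0,0.12],
    [0,0,0,0.12],
  ],
)

```text
clock: 22.3
tool_pos: [0.5759, -0.1515, 0.1374]
tcp_rot: [0.889, -0.457, 0.0, 0.0]
wrist_force: [-5.7, -1.0, 10.9]
finger_gap: 0.0433
gripper_force: 64.6
```

```bash
python3 -c "
from h import *
s=manip.get_state();print(s['wrist_force'].round(2),s['moment'].round(3));go(.576,-.151,.137,-.54)
a=np.mean([vision.snapshot('side')[0].astype(float) for _ in range(3)],0)
print((a[...,0]-a[...,1])[164:174,258:272].round().astype(int))"
```

```text
[-5.71 -1.   10.95] [-0.014  1.553 -0.026]
delta cm [-0.03 -0.03  0.04] yaw now -0.9495 turn -0.409 q7 -2.44 t 22.3
[[ 2  1  1  1  1  2  2  2  2  1 -1 -2 -1 -3]
 [ 0  2  2  2  0  2  0  3  2  1  0  0 -1 -2]
 [ 1  0  1  1  1  1  2  1  2  1  1  0 -1 -2]
 [ 7  2  1  0  2  3  3  2  3  3  4  2  0 -1]
 [23  6  3  2  1  3  6  8  8 14 20 10  4  0]
 [41 12  1  1  1  1  9 12 15 31 43 28  6  0]
 [52 17  3  1  2  2  6 11 18 42 63 48 20  5]
 [57 21  4  2  0  1  3  7 16 50 75 70 42 14]
 [58 23  6  3  1  1  2  4 20 56 87 87 65 31]
 [59 31 13  7  5  5  7 12 33 69 93 94 76 44]]
```

Emit:
carry_out(
  deltas=[
    [-0.06,0.14,-0.06,0],
    [-0.06,0.14,-0.06,-0.05],
    [-0.06,0.14,-0.06,-0.1],
    [-0.06,0.14,-0.06,-0.15],
    [-0.06,0.14,-0.06,-0.2],
    [-0.06,0.14,-0.06,-0.2],
  ],
)

```text
clock: 23.05
tool_pos: [0.5759, -0.1516, 0.1374]
tcp_rot: [0.931, -0.365, 0.001, -0.0]
wrist_force: [0.7, -0.2, 4.0]
finger_gap: 0.0431
gripper_force: 63.8
```

```bash
cat >> h.py <<'E'
def look():
    s=manip.get_state();print(s['wrist_force'].round(2),s['moment'].round(3),s["tool_pos"].round(4));go(.576,-.151,.137,-.54)
    a=np.mean([vision.snapshot('side')[0].astype(float) for _ in range(2)],0)
    print((a[...,0]-a[...,1])[164:174,258:272].round().astype(int))
E
python3 -c "
from h import *
look()"
```

```text
[ 0.7  -0.2   3.98] [ 0.101 -0.238 -0.029] [ 0.5759 -0.1516  0.1374]
delta cm [-0.03 -0.05  0.04] yaw now -0.7476 turn -0.208 q7 -2.26 t 23.05
[[ 2  1  1  2  0  3  0  2  0 -1 -4  0  0 -3]
 [ 2  0  0  0  0  2  2  0  0 -2  0  1 -1 -2]
 [ 0  0  2  2  0  1  1  2  0  0 -2  0  0  0]
 [ 4  3  2  0  2 -1  4  3  5  4  4  4  1  2]
 [15  4  0  0  0  0  5 12 16 22 20 10  4  0]
 [32  9  2  0  1  2  9 20 30 42 48 32 15  2]
 [44 12  4  2  0  2  8 17 31 56 74 63 39 16]
 [48 14  2  2  1  2  3 10 26 61 86 86 66 34]
 [48 18  4  2  0  2  2  6 26 63 90 96 80 48]
 [53 26 12  7  6  4  8 15 37 70 90 92 77 50]]
```

Emit:
carry_out(
  deltas=[
    [0,0,0,-0.03],
    [0,0,0,-0.06],
    [0,0,0,-0.09],
    [0,0,0,-0.12],
    [0,0,0,-0.15],
    [0,0,0,-0.18],
    [0,0,0,-0.18],
    [0,0,0,-0.18],
  ],
)

```text
clock: 23.95
tool_pos: [0.5763, -0.1509, 0.1374]
tcp_rot: [0.96, -0.28, 0.002, -0.001]
wrist_force: [3.2, 1.4, 4.6]
finger_gap: 0.0435
gripper_force: 64.1
```

```bash
python3 -c "
from h import *
look()"
```

```text
[3.24 1.41 4.62] [ 0.484 -0.789 -0.065] [ 0.5763 -0.1509  0.1374]
delta cm [-0.02  0.03  0.04] yaw now -0.5684 turn -0.028 q7 -2.1 t 23.95
[[ 1  2  2 -1  0  0  2  0  0 -2 -2 -2 -2 -4]
 [ 0  2  0  2  0  2 -1  0  0  2  0 -3  0 -2]
 [ 0  0  0  0  2  1  1  2  2  0  0  0  0  0]
 [ 3  3  2  2  0  0  4  4  4  4  2  0  0  0]
 [10  2  2  0  2  4  6 11 16 16 19 12  4  0]
 [23  4  2  2  2  2 10 21 29 40 48 37 17  7]
 [35  6  2  3  2  3  8 17 36 59 76 66 44 20]
 [42  7  0  0  1  1  2  9 34 69 92 86 66 36]
 [48 14  1  2  0  2  2  8 38 75 94 90 72 44]
 [54 22 10  6  4  4  6 14 45 82 90 82 64 40]]
```

Emit:
carry_out(
  deltas=[
    [0,0,0,-0.03],
    [0,0,0,-0.06],
    [0,0,0,-0.09],
    [0,0,0,-0.12],
    [0,0,0,-0.15],
    [0,0,0,-0.15],
  ],
)

```text
clock: 24.65
tool_pos: [0.5762, -0.1505, 0.1374]
tcp_rot: [0.978, -0.207, 0.002, -0.001]
wrist_force: [1.4, 1.4, 6.1]
finger_gap: 0.0434
gripper_force: 64.1
```

```bash
python3 -c "
from h import *
look()"
```

```text
[1.35 1.45 6.09] [ 0.727 -0.717 -0.034] [ 0.5762 -0.1505  0.1374]
delta cm [-0.    0.05  0.04] yaw now -0.4174 turn 0.123 q7 -1.97 t 24.65
[[ 2  2  0  0  0  1  1  1  0 -4 -2 -1 -1 -2]
 [ 0  0  2  1  0  0  1  2  0  0 -2 -2 -2 -2]
 [ 2  0  2  2  0  2  0  1 -1  2  0  0  0 -2]
 [ 2  0  0  2  2  1  2  3  5  6  4  2 -1  0]
 [ 8  0  0  1  1  1  4 10 20 24 24 13  9  2]
 [20  2  2  2  2  2 10 20 32 48 54 46 27 11]
 [34  6  3  0  2  2  7 18 40 66 80 76 56 28]
 [42  8  1  2  0  2  2 12 36 70 92 88 71 40]
 [48 13  4  2  2  2  2 10 33 73 92 88 68 36]
 [56 22  8  8  4  6  6 14 44 76 84 76 57 33]]
```

Emit:
carry_out(
  deltas=[
    [0,0,0,-0.03],
    [0,0,0,-0.06],
    [0,0,0,-0.09],
    [0,0,0,-0.12],
    [0,0,0,-0.15],
    [0,0,0,-0.18],
    [0,0,0,-0.21],
    [0,0,0,-0.24],
    [0,0,0,-0.27],
    [0,0,0,-0.3],
    [0,0,0,-0.3],
  ],
)

```text
clock: 25.85
tool_pos: [0.5756, -0.1506, 0.1374]
tcp_rot: [0.998, -0.059, 0.001, -0.0]
wrist_force: [0.4, 1.1, 7.0]
finger_gap: 0.043
gripper_force: 64.3
```

```bash
python3 -c "
from h import *
look()"
```

```text
[0.37 1.05 7.  ] [ 0.794 -0.048  0.024] [ 0.5756 -0.1506  0.1374]
delta cm [0.05 0.04 0.04] yaw now -0.1176 turn 0.422 q7 -1.7 t 25.85
[[ 0  0  2  2  2  0  0  2  0  0 -2 -3 -3 -4]
 [ 0  0  0  1  2  1  3  0  0 -2  0  0 -2 -4]
 [-2  0  2  2  2  2  0  2  0  2  2  2 -1 -2]
 [ 4  2  2  2  2  0  3  1  4 11 18 18  8  4]
 [10  3  3  2  2  0  2  3 10 30 49 48 31 11]
 [24  6  1  1  2  2  0  4 19 50 76 74 50 17]
 [35 10  2  2  0  2  1  6 23 56 86 82 56 21]
 [44 12  2  2  0  0  0  5 22 59 84 79 48 16]
 [48 16  2  4  0  2  3  6 26 60 81 70 40 12]
 [58 26 10  6  4  4  6 13 36 68 80 63 30  9]]
```

Emit:
carry_out(
  deltas=[
    [0,0,0,0.1],
    [0,0,0,0.2],
    [0,0,0,0.28],
    [0,0,0,0.32],
    [0,0,0,0.34],
    [0,0,0,0.36],
    [0,0,0,0.36],
  ],
)

```text
clock: 26.65
tool_pos: [0.5754, -0.1508, 0.1373]
tcp_rot: [0.971, -0.237, 0.001, -0.0]
wrist_force: [0.0, 0.2, 8.5]
finger_gap: 0.0432
gripper_force: 64.3
```

```bash
python3 -c "
from h import *
look()
z=np.load('side0.npz')['p'].astype(float); print((z[...,0]-z[...,1])[164:174,258:272].round().astype(int))"
```

```text
[0.02 0.19 8.48] [0.575 0.082 0.029] [ 0.5754 -0.1508  0.1373]
delta cm [ 0.07 -0.01  0.03] yaw now -0.4789 turn 0.061 q7 -2.02 t 26.65
[[ 2  2  0  0  2  2  0 -1  0  0 -2 -2 -2 -4]
 [ 0  0  0  0  2  0 -1  0  1  0 -2  0 -2 -2]
 [ 1  0  2  2  0  0  0  2  0  0 -2 -2  0 -1]
 [ 0  2  0  0  0 -1  2  2  4  4  4  2  0  0]
 [ 5  4  2  2  0  1  4  8 10 12 18 14  8  2]
 [16  4  2  2  2  4  8 12 20 30 45 44 27 14]
 [36 10  2  0  1  2  7 14 22 46 72 74 59 34]
 [49 14  4  0 -1  2  4  8 17 52 86 91 80 54]
 [54 18  4 -2  2  1  2  6 19 56 86 92 79 54]
 [60 26 10  6  5  4  4 12 32 64 82 80 68 46]]
[[ 1  0  2  3  5  2  3  0  1  0 -1 -2 -3 -2]
 [ 0  3  1  1  3  3  3  2 -1 -3 -2 -4 -2 -2]
 [-1  0  2  0  1  4  3  0  0  0 -1 -1 -1 -2]
 [-2 -1 -2  2  2  1  3  5  3 -1  1 -1 -2  0]
 [-1  4  2  0  2  4  8 17 14  4 -2 -3 -2  1]
 [ 0  0  1  2  3  2 14 27 25  8 -1  1 -2  0]
 [ 1  0  2  0  1  3 12 22 16  6 -1  2  0 -1]
 [-3  1  3 -2  0  1  5 10  2  3  0  2  1 -2]
 [ 0 -1 -1  1  3  3  3  0  2  0  1 -1 -1 -3]
 [-2  0 -1  2  0  1  3  1  0 -1  1 -1 -2  2]]
```

Emit:
carry_out(
  deltas=[
    [0,0,0,0.02],
    [0,0,0,0.04],
    [0,0,0,0.04],
  ],
)

```text
clock: 27.05
tool_pos: [0.5754, -0.1508, 0.1374]
tcp_rot: [0.967, -0.257, 0.001, -0.0]
wrist_force: [0.9, 1.8, 8.7]
finger_gap: 0.0432
gripper_force: 64.3
```

```bash
python3 -c "
from h import *
look()"
```

```text
[0.92 1.79 8.7 ] [0.482 0.047 0.046] [ 0.5754 -0.1508  0.1374]
delta cm [ 0.06 -0.01  0.04] yaw now -0.5189 turn 0.021 q7 -2.06 t 27.05
[[ 1  0  0  2  3  1  1  1  1  2 -2  0 -1 -3]
 [ 0  0  2  0  0  1  1  0  0 -2  0 -2 -2 -1]
 [ 0  2  2  0  2  2  1  2  0 -1  0  0 -2 -1]
 [ 0  2  0  1  2  2  2  3  2  1  4  3  1  0]
 [ 6  4  1  2  0  2  4  8 10 14 18 15  6  4]
 [19  4  1  2  1  3  4 12 20 32 46 44 30 16]
 [35 12  1  2 -1  2  4 12 22 46 71 76 60 40]
 [49 14  4  1  0  2  2  6 18 50 84 91 82 58]
 [56 18  4  2  0  1  4  4 19 54 88 96 86 62]
 [58 26 10  6  4  6  7 13 34 66 84 84 72 52]]
```

Emit:
carry_out(
  deltas=[
    [0,0,0,0.02],
    [0,0,0,0.04],
    [0,0,0,0.04],
  ],
)

```text
clock: 27.45
tool_pos: [0.5754, -0.1508, 0.1374]
tcp_rot: [0.961, -0.276, 0.001, -0.0]
wrist_force: [-1.1, 0.3, 7.6]
finger_gap: 0.0433
gripper_force: 64.3
```

```bash
python3 -c "
from h import *
look()"
```

```text
[-1.07  0.26  7.56] [ 0.559 -0.045  0.004] [ 0.5754 -0.1508  0.1374]
delta cm [ 0.06 -0.02  0.04] yaw now -0.5589 turn -0.019 q7 -2.09 t 27.45
[[ 1  0  2  2  0  2  2  2  0  2 -1 -2 -4  0]
 [ 0  1  0  1  1  2  2  0 -2 -2  0 -2 -2 -2]
 [ 0  0  1  2  2  0  0  0  1  4 -1  0 -1 -2]
 [ 0  1  0  1  4  0  0  3  2  4  4  2  0  2]
 [ 7  2  1  2  0  1  4  8 10 14 16 14  7  0]
 [21  6  2  0  2  2  8 18 22 34 45 42 27 12]
 [40 12  2  2 -2  2  6 17 24 46 74 74 57 32]
 [50 15  4  2  1  0  4  6 20 52 86 93 80 54]
 [56 22  5  2  1  1  2  6 22 58 89 96 85 62]
 [56 26 10  4  4  3  4 12 35 66 86 86 74 54]]
```

Emit:
carry_out(
  deltas=[
    [0,0,-0.05,0.02],
    [0,0,-0.05,0.04],
    [0,0,-0.05,0.06],
    [0,0,-0.05,0.06],
  ],
)

```text
clock: 27.95
tool_pos: [0.5753, -0.1509, 0.1373]
tcp_rot: [0.952, -0.305, 0.001, -0.0]
wrist_force: [0.5, 1.6, 5.4]
finger_gap: 0.0434
gripper_force: 64.0
```

```bash
python3 -c "
from h import *
look()"
```

```text
[0.46 1.65 5.41] [ 0.632 -0.419  0.016] [ 0.5753 -0.1509  0.1373]
delta cm [ 0.06 -0.03  0.04] yaw now -0.6194 turn -0.079 q7 -2.15 t 27.95
[[ 0  0  2  2  1  0  0  2  0 -2 -2 -2 -2 -4]
 [ 3  2  2  0  0 -2  2  2 -1  0 -2 -2 -2 -2]
 [ 2  2  2  0  2  3  1  2  0  0  0 -1  0 -2]
 [ 2  1  2  2  1  0  2  4  4  4  2  2 -2  0]
 [ 5  2  1  0  0  4  6 10 12 14 16 11  4  0]
 [22  8  1  0  0  4  8 19 22 30 42 36 20  7]
 [41 12  1  1  2  2  8 15 22 44 68 66 45 24]
 [52 16  3  0  2  2  4  8 18 52 82 88 72 46]
 [56 22  4  2  4  4  3  6 22 56 88 94 82 58]
 [60 28 10  6  5  5  5 12 32 66 88 91 80 54]]
```

Emit:
carry_out(
  deltas=[
    [0,0,0,0.02],
    [0,0,0,0.04],
    [0,0,0,0.06],
    [0,0,0,0.06],
  ],
)

```text
clock: 28.45
tool_pos: [0.5754, -0.1509, 0.1374]
tcp_rot: [0.943, -0.333, 0.001, -0.0]
wrist_force: [1.3, 1.5, 5.3]
finger_gap: 0.0434
gripper_force: 64.0
```

```bash
python3 -c "
from h import *
look()"
```

```text
[1.27 1.45 5.34] [ 0.591 -0.463 -0.034] [ 0.5754 -0.1509  0.1374]
delta cm [ 0.06 -0.03  0.04] yaw now -0.6794 turn -0.139 q7 -2.2 t 28.45
[[ 0  0  2  0  0  1  1  0  2  0 -2 -2  0 -2]
 [ 2  0  3  2  2  1  0  1  0 -2 -1  0 -2 -2]
 [ 0  1  1  1  2  0  2  0  1  2 -2 -2 -2  0]
 [ 2  1  2  2  0  2  0  1  2  3  3  2  2  0]
 [ 8  4  4  2  0  2  4  8  8 15 14  9  4 -2]
 [24  6  3  2  3  1  5 14 22 31 42 37 18  6]
 [42 12  2  2  2  2  5 14 22 46 68 66 42 18]
 [52 16  4  2  2  0  3 10 20 52 83 86 68 41]
 [56 20  5  2  4  2  0  6 21 56 89 96 80 56]
 [58 26 11  6  6  4  6 14 34 67 90 93 80 57]]
```

Emit:
carry_out(
  deltas=[
    [0,0,0,0.02],
    [0,0,0,0.04],
    [0,0,0,0.06],
    [0,0,0,0.06],
  ],
)

```text
clock: 28.95
tool_pos: [0.5754, -0.1509, 0.1374]
tcp_rot: [0.932, -0.361, 0.001, -0.0]
wrist_force: [0.9, 1.0, 5.6]
finger_gap: 0.0434
gripper_force: 64.0
```

```bash
python3 -c "
from h import *
look()"
```

```text
[0.87 1.04 5.6 ] [ 0.589 -0.471  0.002] [ 0.5754 -0.1509  0.1374]
delta cm [ 0.05 -0.04  0.04] yaw now -0.7395 turn -0.2 q7 -2.25 t 28.95
[[ 1  1  2  0  1  1  0  2  1 -2 -2 -2 -2 -2]
 [ 0  0  0  2  0  2  1  2  2  0 -1 -2 -2 -3]
 [ 2  2  1  0  2  2  3  2  0  0  0  0 -2 -2]
 [ 3  1  0  0  1  2  2  4  3  2  2 -2  0  1]
 [12  5  1  0  2  2  4  8 10 15 17 10  4 -2]
 [32 12  4  1  2  2  7 16 20 31 44 32 12  3]
 [53 18  5  2  0  2  7 15 24 46 68 64 39 14]
 [56 21  4  2  2  2  3  7 18 52 82 84 68 40]
 [58 22  4  2  1  2  2  6 20 57 88 96 84 58]
 [54 26 10  6  4  4  7 11 33 66 92 93 86 60]]
```

Trying a better look: return to the expected angle, release, then rotate the tool half a turn so the wrist camera sees the hole side.

Emit:
carry_out(
  deltas=[
    [0,0,0,-0.05],
    [0,0,0,-0.1],
    [0,0,0,-0.15],
    [0,0,0,-0.17],
    [0,0,-0.05,-0.17],
  ],
)

```text
clock: 29.55
tool_pos: [0.575, -0.1512, 0.1374]
tcp_rot: [0.96, -0.281, 0.0, -0.0]
wrist_force: [3.0, 0.3, 0.8]
finger_gap: 0.0434
gripper_force: 63.5
```

Emit:
carry_out(
  deltas=[
    [0,0,0,0],
    [0,0,0,0],
    [0,0,0,0],
    [0,0,0,0],
    [0,0,0,0],
    [0,0,0,0],
    [0,0,-3,0],
    [0,0,-7,0],
    [0,0,-11,-0.15],
    [-3,0,-11,-0.3],
    [-7,0,-11,-0.45],
    [-11,0,-11,-0.6],
    [-13,0,-9,-0.75],
    [-13,0,-8,-0.9],
    [-13,0,-8,-1.05],
    [-13,0,-8,-1.2],
    [-13,0,-8,-1.35],
    [-13,0,-8,-1.5],
    [-13,0,-8,-1.65],
    [-13,0,-8,-1.8],
  ],
  jaw=0,
)

```text
clock: 31.55
tool_pos: [0.4651, -0.0814, 0.2175]
tcp_rot: [0.814, 0.58, -0.0, 0.0]
wrist_force: [0.6, 0.7, -0.5]
finger_gap: 0.0852
gripper_force: 0.0
```

Emit:
carry_out(
  deltas=[
    [0,0,0,-0.15],
    [0,0,0,-0.3],
    [0,0,0,-0.45],
    [0,0,0,-0.6],
    [0,0,0,-0.75],
    [0,0,0,-0.9],
    [0,0,0,-1.05],
    [0,0,0,-1.2],
    [0,0,0,-1.34],
    [0,0,0,-1.34],
  ],
)

```text
clock: 32.55
tool_pos: [0.4651, -0.0815, 0.2174]
tcp_rot: [0.28, 0.96, 0.0, -0.0]
wrist_force: [-0.0, 0.2, -0.1]
finger_gap: 0.0856
gripper_force: 0.0
```

Run:
```python
from h import *
go(.576,-.151,.137,np.pi-.57)
P,p,d=wsnap("w5"); E=P["extrinsics"]
def proj(x):
    c=np.linalg.inv(E)@np.r_[x,1]; t=np.arctan2(np.hypot(c[0],c[1]),-c[2]); a=np.arctan2(-c[1],c[0]); return np.array([P["cx"]+P["fx"]*t*np.cos(a),P["cy"]+P["fy"]*t*np.sin(a)])
h=proj([.5625,-.142,.05]); t=proj([.576,-.151,.16]); print(h,t)
m=((h+t)/2).astype(int); x0,y0=max(m[0]-45,0),max(m[1]-45,0); c=p[y0:y0+90,x0:x0+90]; print(x0,y0)
cv2.imwrite("pics/w5.png",cv2.resize(c[:,:,::-1],(600,600),interpolation=cv2.INTER_CUBIC))
```

```text
delta cm [-13.09   0.11   8.04] yaw now 2.5736 turn 0.002 q7 0.83 t 32.55
[258.11510703 274.62653718] [257.91429491 353.87409662]
213 269
```

View pics/w5.png

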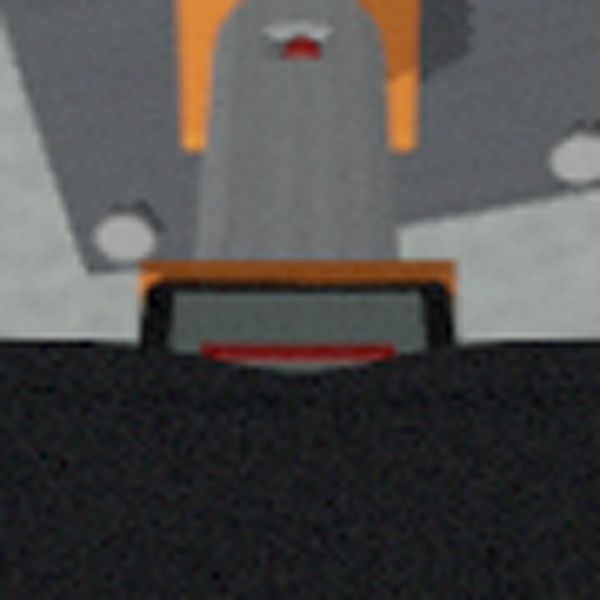

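The crop shows the button as red at (302,47) inside the hole, which spans x 262–332 and y 22–58. They are nearly aligned, but the button looks set deep, so it may not have popped. I'll quantify that.

Run:
```python
from h import *
P,p,d=wload("w5"); 
c=p[269:281,250:266].astype(int); print("R-G"); print(c[...,0]-c[...,1]); print("G"); print(c[...,1])
z=d[269:281,250:266]; print((z*1000).round(0).astype(int))
E=P["extrinsics"]
def proj(x):
    c=np.linalg.inv(E)@np.r_[x,1]; t=np.arctan2(np.hypot(c[0],c[1]),-c[2]); a=np.arctan2(-c[1],c[0]); return np.array([P["cx"]+P["fx"]*t*np.cos(a),P["cy"]+P["fy"]*t*np.sin(a)])
u=np.array([-np.cos(-.57),-np.sin(-.57)])
for r,zz in((.013,.05),(.0167,.05),(.0167,.0532),(.0167,.0468),(.016,.0555),(.016,.0445),(.016,.03),(.022,.03),(.022,.12)): print(r,zz,proj(np.r_[np.array([.576,-.1508])+r*u,zz]).round(2))
```

```text
R-G
[[ 2 -3 -1 -2 -3 -1 -1 -1 -3 -2 -3 -2 -3 -2 -2  4]
 [-3 -2 -1 -4 -3 -3 -2 -1 -3 -3 -1 -3 -2 -3 -2 -2]
 [-3  1 -2 -2 -2 -1 -4 -3  2 -2 -3 -2 -1 -1 -3 -1]
 [ 2 -1 -2 -3 -1 -2 -2 -1 -3 -2 -1 -2 -2 -2 -1 -3]
 [-2 -3 -1 -1 -2 -3 -3 -2 -3 -2 -2 -2 -2 -1 -3 -2]
 [-2 -1 -2 -3 -3 -2 -1 26 28 14 -3 -2 -1 -3 -2 -1]
 [ 1 -1 -5 -3 -1  0 53 88 93 87 28 -1 -1  0 -1 -3]
 [-2 -2 -2  0 -2 22 81 90 95 95 70  1  0  0 -1 -2]
 [-3 -1  0 -2  0 26 43 37 50 53 52  0 -2 -3  0 -4]
 [-3 -1 -2 -4 -3 -3 -3 -3 -2  0 -2  1 -1 -2 -3 -2]
 [-2 -1 -1 -4 -4 -2 -2 -3 -3 -2 -6  0 -3 -1 -4  0]
 [-3 -3 -1 -2 -2 -3 -2 -1 -2 -2 -3 -3 -4 -1 -1 -1]]
G
[[113 111 109 111 114 114 112 111 112 114 115 114 111 110 108 110]
 [112 111 108 112 112 114 114 112 113 111 111 114 113 108 109 112]
 [113 109 111 113 115 114 114 110 110 112 114 113 108 109 109 109]
 [108 110 109 117 125 131 131 133 138 133 120 125 108 109 109 112]
 [112 110 124 142 148 151 152 147 148 149 149 148 135 109 111 110]
 [111 110 106 124 148 148 131  91  90 122 153 147 109 108 112 110]
 [107 110 107 104  94  90  45  26  27  29  60 106 104 107 110 109]
 [112 111 10
[... 682 characters left out ...]
42 343 340 342 342 342 343 341 339 341 342]
 [340 338 335 342 344 343 337 336 336 336 344 344 338 337 336 340]
 [337 336 334 339 343 342 335 335 335 334 335 344 338 335 336 337]
 [335 333 334 336 340 341 335 334 334 335 334 340 336 333 333 335]
 [333 332 331 329 330 329 329 329 329 329 329 331 332 329 330 334]
 [330 329 329 328 328 328 327 328 327 328 329 328 328 329 331 332]
 [328 327 325 325 324 323 324 324 324 324 323 323 325 325 327 327]]
0.013 0.05 [258.   276.86]
0.0167 0.05 [258.01 274.2 ]
0.0167 0.0532 [258.01 275.66]
0.0167 0.0468 [258.01 272.77]
0.016 0.0555 [258.01 277.24]
0.016 0.0445 [258.   272.25]
0.016 0.03 [257.99 266.06]
0.022 0.03 [258.   261.83]
0.022 0.12 [258.12 307.96]
```

Run:
```python
from h import *
look()
# exposed button geometry in w1: red pixels/depth
P,p,d=wload("w1"); c=p[72:86,244:258].astype(int); print(c[...,0]-c[...,1])
X=wcloud(P,d); m=(c[...,0]-c[...,1])>25; Y=X[72:86,244:258][m]; r=np.hypot(Y[:,0]-.576,Y[:,1]+.1508); print(np.c_[np.argwhere(m),r*1000,Y[:,2]*1000].round(1).tolist())
E=P["extrinsics"]
def proj(x):
    c=np.linalg.inv(E)@np.r_[x,1]; t=np.arctan2(np.hypot(c[0],c[1]),-c[2]); a=np.arctan2(-c[1],c[0]); return np.array([P["cx"]+P["fx"]*t*np.cos(a),P["cy"]+P["fy"]*t*np.sin(a)])
u=np.array([-np.cos(-.58),-np.sin(-.58)])
for r,z in((.012,.05),(.0135,.05),(.0167,.05)): print(r,(proj(np.r_[np.array([.576,-.1508])+r*u,z])-[244,72]).round(2))
P,p,d=wload("w5"); X=wcloud(P,d)[273:278,255:261]; print((np.hypot(X[...,0]-.576,X[...,1]+.1508)*1000).round(1)); print((X[...,2]*1000).round(1))
```

```text
[-0.17 -0.46  0.36] [ 0.005  0.012 -0.03 ] [ 0.4651 -0.0815  0.2174]
delta cm [-13.09   0.18   8.04] yaw now 2.5685 turn 3.109 q7 0.82 t 32.6
[[ 4  2  0  2  2  2  2  1  0  0 -3 -1 -2 -2]
 [-2  2  1  1  4  2  2  0  3 -2  0 -1  0 -2]
 [ 2  1  0  1  0  2  2  2  0  2  0 -1  0 -1]
 [ 2  2  2  2  0  3  2  4  4  6  4  2 -1  0]
 [ 8  4  3  1  2  0  6 10 14 18 22 17  6  2]
 [25  8  4  2  1  4 10 22 24 36 50 47 28 12]
 [45 15  2  2  1  4  8 16 26 48 72 75 58 34]
 [56 22  4  0  2  2  3  8 20 54 84 92 80 54]
 [58 23  8  2  2  1  2  6 20 55 87 94 85 62]
 [60 31 14  8  6  6  5 14 34 66 86 86 76 54]]
[[ -4  -2  -1  -3   0  -1  -1   1  -1  -2  -2  -1   0  -2]
 [ -5  -2  -5  -3  -1  -1  -3  -2  -1  -3  -1  -2  -3  -1]
 [ -2  -4   0  -1  -1  -2  -2  -2  -1  -1  -2  -2  -3  -1]
 [ -1   0  -5  -6  -1  -2  -3  -1  -1  -2   0  -2  -2  -4]
 [ -2  -1  -3  -1  -4   0   9   8   0  -2  -2  -1  -2  -3]
 [  0  -4  -3  -3  -2  26  71  71  24  -3  -2  -3  -2  -1]
 [ -2   2  -5  -3  -7  49  99 104  99  58  10  -1  -4  -4]
 [ -3  -2  -1  -3   4  55  96 105 109 101  71   8   0  -3]
 [ -3  -2  -5  -4  -4  38  92 114 1
[... 585 characters left out ...]
7.0, 8.0, 13.2, 53.3], [7.0, 9.0, 12.5, 51.4], [7.0, 10.0, 11.9, 49.7], [8.0, 5.0, 16.0, 51.1], [8.0, 6.0, 15.3, 51.9], [8.0, 7.0, 14.7, 51.8], [8.0, 8.0, 14.2, 52.3], [8.0, 9.0, 13.7, 52.2], [8.0, 10.0, 11.9, 36.1], [9.0, 6.0, 16.2, 50.4], [9.0, 7.0, 15.7, 51.6], [9.0, 8.0, 15.2, 51.5], [9.0, 9.0, 14.8, 51.9]]
0.012 [7.78 5.98]
0.0135 [7.08 7.02]
0.0167 [5.6  9.23]
[[15.1 15.2 15.3 14.3 15.1 15. ]
 [13.6 13.1 14.3 13.6 13.5 13.8]
 [12.  15.2 15.4 15.8 15.8 11.3]
 [11.7 15.3 14.8 14.8 15.8 15.2]
 [10.9 14.1 14.6 14.5 13.8 14.8]]
[[44.  44.6 45.  43.4 44.7 44.3]
 [43.9 43.5 45.7 44.7 44.4 44.6]
 [43.4 49.1 49.6 50.4 50.3 42.9]
 [45.2 51.5 50.9 50.9 52.4 51.3]
 [46.1 51.7 52.7 52.7 51.5 52.8]]
```

Emit:
carry_out(
  deltas=[
    [-5,0.1,0,0],
    [-10,0.15,0,0],
    [-13.1,0.15,0,0],
    [-13.1,0.15,1,0],
    [-13.1,0.15,3,0],
    [-13.1,0.15,5.5,0],
    [-13.1,0.15,7.5,0],
    [-13.1,0.15,8,0],
    [-13.1,0.15,8,0],
  ],
)

```text
clock: 33.6
tool_pos: [0.5755, -0.1502, 0.1368]
tcp_rot: [0.281, 0.96, -0.0, -0.001]
wrist_force: [-0.1, 0.5, -0.5]
finger_gap: 0.0853
gripper_force: 0.0
```

Emit:
carry_out(
  deltas=[
    [0,0,0,0],
    [0,0,0,0],
    [0,0,0,0],
    [0,0,0,0],
    [0,0,0,0],
    [0,0,0,0],
  ],
  jaw=1,
  newtons=40,
)

```text
clock: 34.2
tool_pos: [0.5767, -0.1511, 0.1385]
tcp_rot: [0.281, 0.96, -0.0, 0.001]
wrist_force: [-1.9, -1.3, 6.3]
finger_gap: 0.0439
gripper_force: 41.0
```

```bash
python3 -c "
from h import *
s=manip.get_state();print(s['wrist_force'].round(2),s['moment'].round(3));go(.576,-.151,.137,np.pi-.57)"
```

```text
[-1.88 -1.32  6.28] [-0.141  0.424  0.002]
delta cm [ 0.06 -0.02  0.15] yaw now 2.5714 turn -0.0 q7 0.79 t 34.2
```

Emit:
carry_out(
  deltas=[
    [0,0,0,0.02],
    [0,0,0,0.04],
    [0,0,0,0.06],
    [0,0,0,0.08],
    [0,0,0,0.1],
    [0,0,0,0.12],
  ],
)

```text
clock: 34.8
tool_pos: [0.5769, -0.1506, 0.1384]
tcp_rot: [0.338, 0.941, 0.0, 0.001]
wrist_force: [-1.5, 0.0, 6.2]
finger_gap: 0.0436
gripper_force: 41.0
```

```bash
python3 -c "
from h import *
s=manip.get_state();print(s['wrist_force'].round(2),s['moment'].round(3));go(.576,-.151,.137,np.pi-.57)"
```

```text
[-1.47  0.04  6.22] [0.212 0.186 0.148]
delta cm [ 0.04 -0.09  0.14] yaw now 2.4511 turn -0.12 q7 0.68 t 34.8
```

Emit:
carry_out(
  deltas=[
    [0,0,0,0.02],
    [0,0,0,0.04],
    [0,0,0,0.06],
    [0,0,0,0.06],
  ],
)

```text
clock: 35.2
tool_pos: [0.5767, -0.1508, 0.1385]
tcp_rot: [0.367, 0.93, 0.0, 0.001]
wrist_force: [-1.2, -0.6, 5.5]
finger_gap: 0.0436
gripper_force: 41.0
```

```bash
python3 -c "
from h import *
s=manip.get_state();print(s['wrist_force'].round(2),s['moment'].round(3));go(.576,-.151,.137,np.pi-.57)"
```

```text
[-1.18 -0.55  5.55] [0.142 0.289 0.052]
delta cm [ 0.04 -0.07  0.15] yaw now 2.3911 turn -0.181 q7 0.63 t 35.2
```

```bash
cat >> h.py <<'E'
def wl(c=(.576,-.1508)):
    s=manip.get_state(); R=Ro.from_quat(s["tcp_rot"]).as_matrix(); yaw=np.arctan2(R[1,0],R[0,0]); u=np.array([np.cos(yaw),np.sin(yaw)])
    print("M",s["moment"].round(3),"F",s["wrist_force"].round(1),"yaw",round(yaw-np.pi,3),"t",s["clock"])
    P,p,d=wsnap("wl"); E=P["extrinsics"]
    def proj(x):
        q=np.linalg.inv(E)@np.r_[x,1]; t=np.arctan2(np.hypot(q[0],q[1]),-q[2]); a=np.arctan2(-q[1],q[0]); return np.array([P["cx"]+P["fx"]*t*np.cos(a),P["cy"]+P["fy"]*t*np.sin(a)])
    h=proj(np.r_[np.array(c)+.016*u,.05]); x,y=h.astype(int); x0,y0=x-9,y-7; print("hole px",h.round(1)-[x0,y0], [ (proj(np.r_[np.array(c)+r*u,z])-[x0,y0]).round(1).tolist() for r,z in((.016,.0445),(.016,.0555),(.013,.05),(.0167,.05))])
    k=p[y0:y0+16,x0:x0+20].astype(int); print(k[...,0]-k[...,1]); print(k[...,1])
    X=wcloud(P,d)[y0:y0+16,x0:x0+20]; m=(k[...,0]-k[...,1])>40; Y=X[m]; r=np.hypot(Y[:,0]-c[0],Y[:,1]-c[1])*1000
    if m.sum(): print("red n",m.sum(),"r pct",np.percentile(r,[10,50,90]).round(1),"z",np.median(Y[:,2]).round(4),"az-based yaw",np.arctan2(-(Y[:,1]-c[1]),-(Y[:,0]-c[0])).mean().round(3),"col",np.argwhere(m)[:,1].mean().round(2),"row",np.argwhere(m)[:,0].mean().round(2))
E
python3 -c "
from h import *
wl()"
```

```text
M [0.142 0.289 0.052] F [-1.2 -0.6  5.5] yaw -0.751 t 35.2
hole px [9.9 7.3] [[10.0, 5.6], [9.9, 9.2], [9.9, 11.2], [9.9, 6.4]]
[[83 84 79 76 78 76 77 77 62 49 48 49 63 75 77 77 79 77 78 78]
 [84 81 79 63 50 47 20 15 13  9  8  7 13 19 19 34 48 63 78 79]
 [81 52 21 14  9  8 -2 -3 -4 -1 -1  0  0 -1  0  3  7 12 20 63]
 [52 10 -3 -4 -1 -1 -2 -4 -3  0 -2  0  0 -1 -2 -3  0 -1 -1 13]
 [ 8 -2 -1 -4 -3 -1 -2 -2 -3 -2 -1 -1 -3 -1 -3 -2 -1 -2 -1 -1]
 [-2 -3 -3  0 -3 -1 -3 -3 -3 -2 -2 -3 -2 -2 -1 -2 -2 -2 -2 -2]
 [-3 -4 -3 -2 -2 -2 -1 -1 -2 -3 -3 -1 -2 -2 -1 -2 -1 -3 -2 -2]
 [-3 -3 -2 -3 -4 22 40 41 37  4 -3 -3 -2 -3 -2 -3 -2 -3 -2  0]
 [ 0 -4  0 -3 39 82 99 81 54 44  0 -1 -2 -3 -3 -3 -3 -3 -4 -1]
 [-3 -2  0 15 52 10 11  9  5  4 -3 -2 -1 -3 -3 -2 -1 -2  0 -1]
 [-2 -2 -1  1  4 -3 -1 -3 -3 -1  0 -2 -2 -2 -2 -3 -1 -2 -3 -2]
 [-2 -5 -4 -2 -2 -3 -1 -3 -3 -4 -2  1 -2 -1 -2 -2 -1 -1 -1  1]
 [-3 -1 -2 -3 -2 -3 -3  0 -3 -3 -2 -2 -1  0 -2 -2 -1 -2 -1  1]
 [-2 -4 -4 -3 -3 -2 -3 -1 -2 -1 -1 -4 -2  0 -3 -1 -2 -1 -2 -1]
 [-4 -4 -2 -1 -2 -3 -1 -1 -3 -2 -1 -2  0 -2 -2 -2  0  0 -3 -3]
 [ 0 -1 -2 -2 -4 -2 -4 -3 -
[... 775 characters left out ...]
169 175 173 142
  126 127]
 [131 129 124 112  84 121 123 125 126 124 130 131 131 136 138 140 146 129
  125 127]
 [127 128 128 125 126 130 131 131 131 131 126 131 129 130 130 132 132 130
  129 129]
 [130 126 131 129 129 131 132 130 132 132 131 127 129 128 132 131 130 130
  129 126]
 [128 128 132 129 131 134 133 132 132 129 130 129 129 130 131 132 131 132
  130 127]
 [128 130 132 132 130 131 134 130 134 131 131 131 131 129 130 131 132 131
  130 127]
 [128 130 133 129 130 134 133 133 134 133 131 130 134 130 131 133 134 131
  131 131]
 [126 129 129 130 131 131 131 133 133 131 130 132 131 130 132 133 131 130
  130 130]]
red n 41 r pct [16.4 17.3 18.1] z 0.0299 az-based yaw -0.67 col 8.32 row 1.83
```

The wrist view shows the button is pressed in now, 2.7 mm to one side of the hole centre. In the earlier view it protruded, so it had popped and my test turn forced it back. I'll return to about -0.585 rad and check.

Emit:
carry_out(
  deltas=[
    [0,0,0,-0.04],
    [0,0,0,-0.08],
    [0,0,0,-0.11],
    [0,0,0,-0.14],
    [0,0,0,-0.165],
    [0,0,0,-0.165],
    [0,0,0,-0.165],
  ],
)

```text
clock: 35.95
tool_pos: [0.5777, -0.1508, 0.1385]
tcp_rot: [0.288, 0.958, 0.0, 0.002]
wrist_force: [2.1, -1.6, 5.5]
finger_gap: 0.0434
gripper_force: 40.9
```

```bash
python3 -c "
from h import *
wl()"
```

```text
M [-0.065 -0.731 -0.078] F [ 2.1 -1.6  5.5] yaw -0.585 t 35.95
hole px [9.2 7.8] [[9.2, 6.1], [9.1, 9.7], [9.2, 11.7], [9.2, 6.9]]
[[ 84  84  83  84  85  83  84  84  81  75  78  77  77  78  78  77  77  79
   76  77]
 [ 85  83  84  84  86  82  84  79  77  79  77  77  76  78  78  77  74  76
   77  79]
 [ 84  85  84  84  84  80  81  76  76  77  63  76  76  76  78  75  77  78
   77  76]
 [ 84  84  85  85  81  64  49  48  35  19  13  17  31  33  62  64  77  77
   79  76]
 [ 84  84  62  48  21  13   7   7   2  -2  -1  -3   1   1  13  12  19  30
   47  76]
 [ 83  60  17   2  -2   0  -2  -2  -2  -1  -2  -1  -2  -1  -2  -2  -1   2
    8  35]
 [ 38  10  -1  -1  -1  -1  -2  -2  -1  -2  -2  -2  -2  -2  -2  -2   0  -4
   -3   3]
 [  0  -2  -1  -2  -2  -2  -2  13  31  31  14  -2  -3  -3  -3  -2  -3  -3
   -2  -1]
 [ -2  -4  -3  -2  -2  -3  26  80  95  90  75  45  -2  -3  -3  -2  -2   0
   -2  -3]
 [  0  -3  -2  -4  -1  12  77 110 113 116 116  99  55  -2  -2  -2  -4  -2
   -2  -2]
 [ -3  -2  -1  -2  -4  48 107 117 119  96  65  89  77  23  -2  -4  -2  -4
   -2  -2]
 [ -1  -2  -2  -2  -4  49  62  40 
[... 1132 characters left out ...]
1 173 161 157
  140 129]
 [127 129 129 151 166 151  67  39  41  39  35  48  85 173 175 177 174 167
  139 130]
 [130 129 126 127 169  97  41  38  43  57  79  58  62 120 174 177 172 154
  130 129]
 [132 130 125 121 155  91  79 101 122 122 125 124 123 128 147 149 156 132
  126 127]
 [128 128 125 130 137 125 126 130 133 129 133 131 129 131 133 132 137 132
  132 127]
 [129 129 130 130 132 129 129 133 132 133 129 130 130 130 129 132 131 131
  132 129]
 [131 129 132 133 127 131 133 132 133 132 128 130 130 130 132 133 133 130
  133 128]
 [129 128 131 132 132 130 133 134 132 131 127 133 132 132 134 135 134 130
  130 131]]
red n 104 r pct [15.2 16.6 18.2] z 0.0301 az-based yaw -0.563 col 8.92 row 3.28
```

The button is out: red now covers rows 7–11 and overlaps the lower lip of the hole, with a radius of about 16.6 mm. I'll release straight up and verify.

Emit:
carry_out(
  deltas=[
    [0,0,-0.05,-0.02],
    [0,0,-0.05,-0.02],
    [0,0,-0.05,-0.02],
  ],
)

```text
clock: 36.3
tool_pos: [0.5771, -0.1507, 0.1384]
tcp_rot: [0.279, 0.96, 0.0, 0.001]
wrist_force: [3.6, -0.5, 5.1]
finger_gap: 0.0436
gripper_force: 41.0
```

Emit:
carry_out(
  deltas=[
    [0,0,0,0],
    [0,0,0,0],
    [0,0,0,0],
    [0,0,0,0],
    [0,0,0,0],
    [0,0,0,0],
    [0,0,-1,0],
    [0,0,-4,0],
    [0,0,-8,0],
    [0,0,-11,0],
    [4,0,-11,0],
    [8,0,-11,0],
    [12,0,-9,0],
    [13,0,-8,0],
    [13,0,-8,0],
  ],
  jaw=0,
)

```text
clock: 37.8
tool_pos: [0.4647, -0.0805, 0.2179]
tcp_rot: [0.278, 0.961, -0.001, -0.0]
wrist_force: [0.8, -0.5, 0.6]
finger_gap: 0.0857
gripper_force: 0.0
```

Run:
```python
from h import *
wl()
for n,T in(("scene",(.576,-.15)),):
    p,d=vision.snapshot(n); X=cloud(n,p,d); hsv=cv2.cvtColor(p,cv2.COLOR_RGB2HSV).astype(int); H,S,V=hsv[...,0],hsv[...,1],hsv[...,2]
    near=(d>0)&(np.hypot(X[...,0]-T[0],X[...,1]-T[1])<.06)
    o=near&(H<15)&(S>150)&(V>80); t=o&(X[...,2]>.14); print("top",X[t].mean(0).round(4)); f=o&(X[...,2]<.05); print("foot z",np.percentile(X[f][:,2],[3,97]).round(4))
    m=near&(S<60)&(V>120)&(X[...,2]>.035)&(X[...,2]<.115); Y=X[m]; w=np.linalg.svd(Y-Y.mean(0),full_matrices=False)[2][0]; print("axis",w.round(3))
    o0=np.load(n+"0.npz")
    for k,b in dict(filt=(420,385,485,465),cart=(105,375,195,465),ring=(570,262,640,312)).items():
        u0,v0,u1,v1=[int(q/1.5625) for q in b]; print(k,"diff",np.abs(p[v0:v1,u0:u1].astype(int)-o0["p"][v0:v1,u0:u1]).mean().round(1))
```

```text
M [-0.074  0.035 -0.028] F [ 0.8 -0.5  0.6] yaw -0.563 t 37.8
hole px [9.2 7.2] [[9.2, 4.7], [9.2, 9.7], [9.2, 9.3], [9.2, 6.7]]
[[ 84  84  79  61  39  24  14   7   6   2   1   0  10  12  25  37  59  71
   74  72]
 [ 83  75  48  17   4  -1  -4  -3  -2  -1  -2  -4  -1  -4  -3   2  20  42
   63  73]
 [ 64  37   9  -3   0  -2  -2  -3   0  -3  -3  -2  -3  -1  -4  -1  -3   6
   24  52]
 [ 27   1  -2  -1  -2  -4  -3  -3  -2   0  -2  -2  -3  -5  -2  -2  -4  -1
    1  20]
 [  3  -1  -1  -2  -3  -4  -3  -2  -2  -3  -3  -1  -4  -2   0   1  -2  -1
   -2  -1]
 [ -2   0  -3  -2  -2  -4  -2  -2   0  -2  -2  -3  -2  -4  -2  -1  -3  -5
   -2  -2]
 [ -1  -5  -2  -2  -2  -4  -3  -2  -2  -3  -3  -2  -3  -2  -3  -1  -3  -1
   -1  -3]
 [ -3   1  -3  -1  -2  -1  -4   0  18  35  28   4  -4  -3  -2  -3  -2  -1
   -2  -1]
 [ -1  -2  -4  -1  -2  -2  -1  31  82  94  98  63  -1  -2  -1  -2  -2   1
   -1  -2]
 [ -1  -1   0  -2   0   0   2  75 105  98  96  95  31  -3  -3  -2  -2  -2
   -1   0]
 [ -2  -1  -1   0  -2  -1   1  51  62  53  52  55  20  -1  -2  -2   0  -2
   -1   0]
 [ -3  -3  -3  -2  -2  -2  -2   8   
[... 1252 characters left out ...]
1 111 105 104  92  67  66  72  73  65  76  97 108 107 107 109
  107 108]
 [112 108 111 113 108 111 108 102 106 106 109 104 107 106 106 111 109 111
  110 108]
 [113 111 110 109 113 113 112 113 109 115 109 109 112 112 108 108 109 108
  111 111]
 [111 109 110 111 112 114 110 113 113 111 111 108 106 111 109 113 109 112
  110 105]
 [112 107 106 108 108 111 112 114 113 113 111 112 113 111 110 111 109 108
  110 106]
 [112 107 108 108 110 112 113 111 111 112 112 106 112 116 112 110 109 110
  108 107]]
red n 30 r pct [14.3 16.  17.1] z 0.0323 az-based yaw -0.569 col 9.33 row 4.57
top [ 0.5774 -0.1508  0.1625]
foot z [0.0135 0.0328]
axis [ 0.001  0.039 -0.999]
filt diff 2.8
cart diff 2.9
ring diff 3.4
```

```bash
python3 -c "
from plant import hand_in
print(hand_in())"
```

```text
the job is handed in; nothing more can be done
None
```

The job is handed in at about 38 s: I stood the post on its foot on the bench, let it go, took it afresh and slid it home on the stub, and the camera shows its foot flush, the post upright and the red button out through the hole. I did not test the lock by turning after the final setting, because an earlier test turn had forced the button back in. The filter, carton and ring look unmoved, and the gripper is clear.

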